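# Pack the parts box at the soldering desk

### The job

Pack the parts box: lift its loose cover off the pins and lay it flat on the bare tiles, tip the oak tray by its handle so that the transformers slide out under the brass gate into the box and let the tray back down level, and put every blue battery holder lying on the tiles into the box too (before or after the tipping). With all the parts inside and the tray down, seat the cover back fully down over both pins and turn both clamps clockwise to their end stops. Leave the keycap, the scribe and the solder spool where they are.

Things in the scene. Friction and masses are not known exactly. Their poses are not given: they have to be found in the camera images.
- partsbox: Open grey-painted cast box, fixed: 204 (x) x 156 (y) mm, 90 high; cavity 160 x 140, 84 deep (walls 22 mm at the x ends, 8 at the y sides). Origin: centre of its underside on the tiles; z up, +y towards the tray. Two tapered steel pins, 8 mm thick, stand 14 mm above the rim at (x, y) = (91, 45) and (-91, -45) mm. A clamp on a bracket stands outside each x end
- cover: Loose steel plate 204 (x) x 156 (y) x 4 mm, 0.32 kg; origin: centre of its underside, z up. 12 mm square holes at (91, 45) and (-91, -45) mm go over the pins (turned half round it fits too). In its middle a black upright grip bar 70 mm long (x), 16 wide (y), top 44 mm above the underside. Seated, its origin is 90 mm above the box's
- tray (a joint): Oak tray's angle, rad: 0 = level on its stand, up to 0.98 (stop) as the handle end is lifted and the gate end dips over the box; let go, it sinks back by itself (damping 0.5 N m s/rad, 0.45 kg). Pieces start to slide at 0.4 to 0.65. Inside 138 mm wide, 190 long, walls 50, floor 135 mm above the tiles at rest; a light brass gate hangs at the end by the box and swings out by itself
- tray_hinge (a point): Middle of the tray's hinge axis, 95 mm above the tiles, outside the box's +y side. Its axes turn with the tray: x along the hinge (parallel to the box's x within 2 degrees), y from the hinge towards the handle at rest, z up at rest; the tray tips by turning about +x
- tray_handle (a point): Middle of the tray's brass bar handle: 12 mm round bar, 90 mm long parallel to the hinge axis, 45 mm clear of the tray's end wall; in the hinge point's frame at y = 225, z = 70 mm, so it follows an arc of 236 mm radius
- clamp_back (a joint): Angle of the clamp on the box's +x end, rad: turns clockwise seen from above from 0 (tongue along the box's side, clear of the cover) to 1.57, the end stop (tongue over the cover's edge); stays where it is left, friction 0.05 N m. Starts near 0
- clamp_back_grip (a point): On the axis of that clamp's black grip bar, 125.5 mm above the tiles: bar 48 mm long, 13 mm wide, 24 mm high, its top 11 mm above this point. The bar lies along this point's y axis. The axis is at (128, -30) mm in the box's frame
- clamp_front (a joint): The same for the clamp on the box's -x end (nearer the robot): 0 open, 1.57 end stop, clockwise from above
- clamp_front_grip (a point): As clamp_back_grip, for the front clamp; axis at (-128, 30) mm in the box's frame
- keycap: Beige plastic space-bar keycap 110 x 19 x 12 mm lying on the tiles, origin at the centre of its underside, x along it; not part of the job, to be left alone
- scribe: Chrome steel scribe, 130 mm long, handle 90 x 9 x 9 mm along x about the origin (underside centre), lying on the tiles; to be left alone
- spool: Grey solder spool standing on the tiles, 60 mm across, 50 mm high, origin at the centre of its underside; to be left alone
- transformer1: Squat black iron transformer with a copper coil, 60 (x) x 40 (y) x 28 (z) mm, 0.15 kg, origin at the centre of its underside; starts lying in the tray. Two to four are present; None if absent
- transformer2: Squat black iron transformer with a copper coil, 60 (x) x 40 (y) x 28 (z) mm, 0.15 kg, origin at the centre of its underside; starts lying in the tray. Two to four are present; None if absent
- transformer3: Squat black iron transformer with a copper coil, 60 (x) x 40 (y) x 28 (z) mm, 0.15 kg, origin at the centre of its underside; starts lying in the tray. Two to four are present; None if absent
- transformer4: Squat black iron transformer with a copper coil, 60 (x) x 40 (y) x 28 (z) mm, 0.15 kg, origin at the centre of its underside; starts lying in the tray. Two to four are present; None if absent
- holder1: Blue plastic battery holder, 78 (x) x 36 (y) x 24 (z) mm, 0.07 kg, solid to the grip, origin at the centre of its underside; starts lying on the tiles. Two or three are present; None if absent
- holder2: Blue plastic battery holder, 78 (x) x 36 (y) x 24 (z) mm, 0.07 kg, solid to the grip, origin at the centre of its underside; starts lying on the tiles. Two or three are present; None if absent
- holder3: Blue plastic battery holder, 78 (x) x 36 (y) x 24 (z) mm, 0.07 kg, solid to the grip, origin at the centre of its underside; starts lying on the tiles. Two or three are present; None if absent
Things that resemble listed ones, but are neither listed nor needed, are in the scene too. Leave any red look-alike of the transformer2 alone.

How it is judged:
By the outcome, as a careful person would: the job done as asked, in the order asked, and still so for the second after the job is handed in, with the robot touching nothing.
Of transformer1, transformer2, transformer3, transformer4 only 2 to 4 are there at a start; the rules pass over those that are not, and their reading is None.
Of holder1, holder2, holder3 only 2 to 3 are there at a start; the rules pass over those that are not, and their reading is None.
At some moment in a run one of holder1, holder2, holder3 may be knocked a few centimetres aside while the robot is not near it.
Once in a run the grip may slacken for a moment while it holds something.
It also fails if it takes over 210 s, if anything falls off the work surface, if the arm or the gripper's body presses on something with over 40 N, if the wrist force passes 120 N, or if a joint passes its speed limit or range.

### The arm

A 7-joint arm with a two-finger parallel gripper is mounted at the origin on the work surface. World frame = base frame: x ahead of the robot, y to its left, z up, the work surface at z = 0. Lengths are in m, angles in rad, forces in N, time in s.
With the tool pointing down it reaches from about 0.4 to 0.85 m from the base axis. Payload 10.4 kg.
Tool frame: the origin (TCP) lies between the finger pads; the fingertips stand manip.tip_extent ahead of it and the grasp point (between the pads) lies 6 mm ahead of it (manip.tip_extent is the distance from the TCP to the fingertips, in m); z points along the fingers, y is the line along which they close (so a half turn about z gives the same grasp; the last joint's range is limited). The gripper opens to 85 mm and grips with 20 to 120 N. Pads are 22 mm wide; open, the fingers measure 114 mm over their backs; the gripper's body (76 mm by 85 mm) begins 54 mm behind the grasp point. The pads swing forward as they close: fully open they stand 13 mm farther back than shut.
Start: joints at [-0.023, 0.332, -0.065, 1.46, 0.022, 1.35, -0.088], TCP at [0.625, 0, 0.256] pointing down, gripper open.
Joint ranges: [-2.6, 2.6], [-0.5, 2.12], [-1.47, 1.34], [0.16, 2.42], [-1.27, 4.41], [0.06, 2.06], [-2.6, 2.6]. Speed limits (rad/s): [2.22, 2.22, 2.79, 2.79, 3.14, 3.14, 3.14].

### API

Orientations are given as a unit quaternion [x, y, z, w].
In Python, from workcell import get_obs, optics, workorder, manip gives the robot as it stands.
- The arm moves only by the tool jog_arm, never from a script. Its argument "increments" is a list of rows, each a list of 7 numbers: the shift along the tool's x, y, z in m, then the turn, a rotation vector about the tool's x, y, z in rad, then the opening, from -1 (shut) to 1 (fully open). A call has 1 to 5 rows; each row is the pose to reach, as a shift and turn from the pose commanded when the call began, along the tool's axes at that moment; what a row does not reach only later rows make up. A row lasts 1/12 s, in which the tool goes at most 41.7 mm and 7.16 degrees, less where a joint would pass 70% of its speed; a pose out of reach is approached as far as the arm can. A call with a gripper value outside its range is refused whole. The fingers move at their own pace and stop on an object; "grip_force" is the grip in N (left out, the last holds). Time passes only in rows, so rows that repeat a pose let the fingers close. It gives the time, the measured TCP pose, the force, the opening and the grip force at its end, in the units of the state.
- get_obs(): the state, without advancing time (a new reading comes with each control period).
- optics.camera(name): name is "scene" or "side" or "wrist"; returns a dict with "color" (384x512x3 uint8, red, green, blue), "depth" (384x512 float32, m along the optical axis (not along the pixel's ray), 0 where there is no reading), "K" (3x3 intrinsics, pixels), "R" (3x3) and "t" (3): a world point X has camera coordinates R X + t. Camera axes: x right, y down, z forward; pixel columns grow to the right and rows downward; lengths in m; the calibration is good to about 2 mm. A picture is of the moment at which its call begins.
- workorder.hand_in(): hands the job in; it is judged then, once.
The state is a dict: "clock": time; "joint_pos": joint angles; "joint_velocities": joint speeds; "tau": joint torques, N m; "position": TCP position; "ee_rot": TCP orientation; "ft_force": force on the tool from outside, world axes, zero at the start; "torque": the same for the moment, N m; "grip_width": opening from 0.0 (shut) to 1.0 (fully open); "grasp_force": force on a finger pad.
Only numpy, scipy, OpenCV 4.12 (cv2) and the standard library are available. Lean on these libraries where they do the work, as an engineer would, in place of code of your own. Each camera call takes 0.05 s, during which the arm holds its last target. There are 200 camera calls.

## Working session

There is one attempt and no reset: what is moved stays moved. The work goes in short steps, Python scripts to look and compute and a tool call to move; the robot and the scene stay as the last step left them, time stands still between calls to the robot, and variables do not carry over. Pictures are saved under pics/ and viewed, at most 14 in all, crops included, and the job is handed in when it is done.

Besides the shell and the picture viewer there is one more tool, called by a JSON object that holds its "name" and its "arguments". jog_arm: Moves the arm, as the interface text tells. Its arguments: {"type":"object","properties":{"increments":{"type":"array"},"grip_force":{"type":"number"}},"required":["increments"]}

```bash
mkdir -p pics; ls; cat > h.py <<'E'
import numpy as np, cv2
from workcell import get_obs, optics, workorder, manip
def snap(n,f=None):
    c=optics.camera(n)
    if f: cv2.imwrite('pics/'+f,cv2.cvtColor(c['color'],cv2.COLOR_RGB2BGR))
    np.savez('last_'+n+'.npz',**c)
    return c
def load(n): return dict(np.load('last_'+n+'.npz'))
def cloud(c):
    d=c['depth'];v,u=np.indices(d.shape);K=c['K']
    P=np.stack([(u-K[0,2])/K[0,0]*d,(v-K[1,2])/K[1,1]*d,d],-1)
    return (P-c['t'])@c['R']
def ray(c,u,v,z):
    K=c['K'];d=c['R'].T@np.array([(u-K[0,2])/K[0,0],(v-K[1,2])/K[1,1],1]);o=-c['R'].T@c['t']
    return o+d*(z-o[2])/d[2]
def px(c,X):
    p=c['K']@(c['R']@np.array(X)+c['t']);return p[:2]/p[2]
E
python3 - <<'E'
from h import *
o=get_obs();print({k:np.round(v,3) for k,v in o.items()});print(manip.tip_extent)
ims=[]
for n in['scene','side','wrist']:
    c=snap(n);print(n,np.round(-c['R'].T@c['t'],3),np.round(c['R'][2],3),c['K'][0,0]);ims.append(c['color'][:,:,::-1])
cv2.imwrite('pics/a.png',ims[0]);cv2.imwrite('pics/b.png',ims[1]);cv2.imwrite('pics/c.png',ims[2])
E
```

```text
pics
{'clock': np.float64(0.0), 'joint_pos': array([-0.023,  0.333, -0.065,  1.461,  0.022,  1.35 , -0.088]), 'joint_velocities': array([-0.   ,  0.   ,  0.   , -0.001, -0.   ,  0.001, -0.001]), 'tau': array([ 0.0000e+00, -6.2545e+01,  5.0000e-02, -3.9161e+01,  1.6000e-02,
        1.0000e-02, -0.0000e+00]), 'position': array([ 0.625, -0.   ,  0.256]), 'ee_rot': array([ 0.707,  0.707, -0.   , -0.   ]), 'ft_force': array([-0.265,  0.167, -0.086]), 'torque': array([ 0.028, -0.001, -0.014]), 'grasp_force': np.float64(0.0), 'grip_width': np.float64(1.003)}
0.025
scene [1.24  0.173 1.307] [-0.504 -0.128 -0.854] 477.4653684145686
side [0.396 0.848 1.074] [ 0.126 -0.662 -0.739] 367.65741526545014
wrist [0.625 0.081 0.374] [-0.001 -0.318 -0.948] 341.45157868004753
```

View pics/a.png

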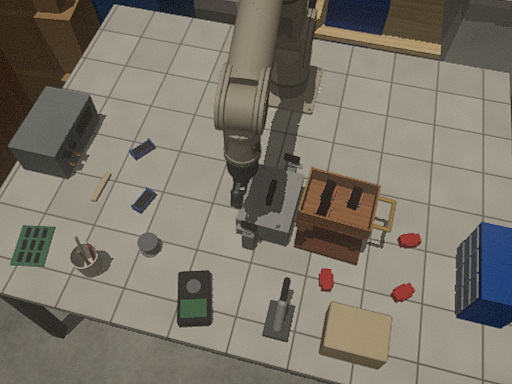

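View pics/b.png

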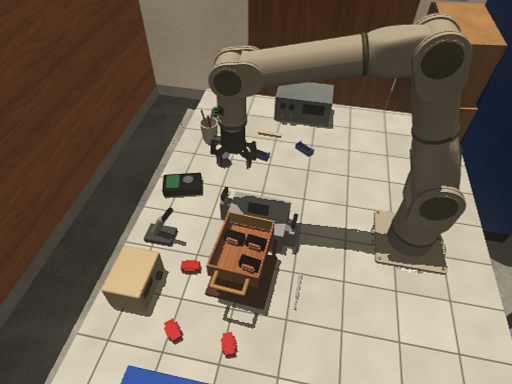

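The scene view shows the box with its cover near (270,200), the tray at (335,212) with its handle at (385,213), holders at (142,149) and (144,200), the keycap at (101,186) and the spool at (149,243). The side view adds the scribe at (297,292) and transformers at (233,238), (256,243) and (249,264). The three red pieces are decoys.

```bash
python3 - <<'E'
from h import *
for n in['scene','side']:
    c=load(n);P=cloud(c);hsv=cv2.cvtColor(c['color'],cv2.COLOR_RGB2HSV);z=P[...,2]
    print(n)
    def blobs(name,m,amin=30):
        m=m&(c['depth']>0)&(P[...,0]>.25)&(abs(P[...,1])<.75)
        k,l,s,ce=cv2.connectedComponentsWithStats(m.astype(np.uint8))
        for i in range(1,k):
            if s[i,4]<amin: continue
            q=P[l==i];top=q[q[:,2]>np.percentile(q[:,2],90)-.006]
            r=cv2.minAreaRect((top[:,:2]*1000).astype(np.float32))
            print(name,s[i,4],np.round(ce[i]),'med',np.round(np.median(q,0),3),'z90 %.3f'%np.percentile(q[:,2],90),'rect',np.round(r[0]),np.round(r[1]),round(r[2],1))
    H,S,V=hsv[...,0],hsv[...,1],hsv[...,2]
    blobs('blue',(H>100)&(H<130)&(S>90)&(z<.06)&(z>.005))
    blobs('red',((H<6)|(H>174))&(S>150)&(z<.06))
    blobs('brass',(H>15)&(H<28)&(S>110)&(V>110)&(z>.1)&(z<.3),15)
    blobs('plate',(z>.087)&(z<.101)&(S<70),100)
    blobs('dark',(V<60)&(z>.105)&(z<.19)&(P[...,1]>-.25),25)
    blobs('low',(z>.006)&(z<.06)&(P[...,1]<.5),60)
E
```

```text
scene
blue 343 [481. 319.] med [0.73  0.685 0.035] z90 0.056 rect [730. 689.] [114.  10.] 86.5
red 201 [410. 239.] med [0.533 0.486 0.027] z90 0.030 rect [534. 486.] [37. 58.] 14.9
red 244 [326. 279.] med [0.717 0.265 0.027] z90 0.031 rect [716. 266.] [59. 34.] 9.0
red 257 [403. 292.] med [0.7   0.48  0.027] z90 0.030 rect [699. 481.] [37. 60.] 39.7
brass 77 [305. 189.] med [0.542 0.156 0.189] z90 0.193 rect [538. 156.] [  5. 147.] 86.4
brass 197 [387. 215.] med [0.559 0.392 0.17 ] z90 0.174 rect [552. 376.] [ 49. 101.] 86.2
plate 318 [ 63. 143.] med [ 0.522 -0.597  0.094] z90 0.100 rect [ 484. -619.] [131. 299.] 59.6
plate 2955 [272. 198.] med [0.539 0.071 0.093] z90 0.097 rect [515.  62.] [155. 243.] 87.6
dark 102 [292. 158.] med [0.408 0.094 0.131] z90 0.138 rect [405.  95.] [43. 14.] 86.1
dark 344 [326. 198.] med [0.535 0.217 0.162] z90 0.165 rect [536. 218.] [ 28. 118.] 84.4
dark 154 [271. 192.] med [0.538 0.062 0.132] z90 0.135 rect [531.  61.] [16. 70.] 88.6
dark 210 [355. 198.] med [0.518 0.294 0.162] z90 0.165 rect [511. 294.] [26. 65.] 83.0
dark 117 [249. 226.] med [0.661 0
[... 3704 characters left out ...]
4.6
low 843 [182. 184.] med [ 0.853 -0.063  0.039] z90 0.044 rect [858. -79.] [146.  89.] 16.7
low 488 [160. 235.] med [0.853 0.17  0.02 ] z90 0.024 rect [857. 161.] [99. 71.] 1.6
low 1194 [255. 281.] med [0.473 0.307 0.012] z90 0.038 rect [460. 219.] [261.  46.] 66.4
low 555 [140. 294.] med [0.802 0.429 0.036] z90 0.055 rect [821. 387.] [191.  89.] 54.5
low 238 [190. 266.] med [0.713 0.271 0.026] z90 0.030 rect [714. 266.] [60. 39.] 9.0
low 74 [297. 289.] med [0.359 0.268 0.008] z90 0.011 rect [359. 273.] [125.   9.] 87.3
low 256 [172. 329.] med [0.698 0.479 0.027] z90 0.030 rect [698. 478.] [38. 61.] 37.4
low 216 [228. 341.] med [0.532 0.481 0.027] z90 0.030 rect [533. 480.] [39. 50.] 19.3
```

View pics/c.png

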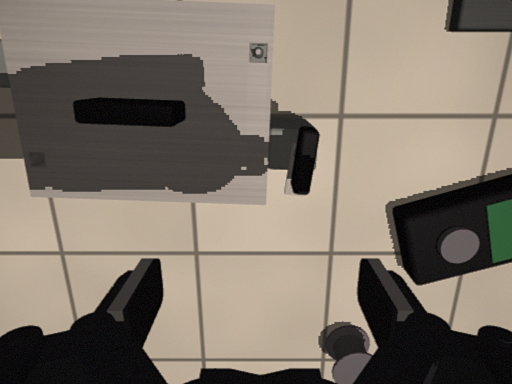

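The wrist view shows the cover's black bar at (130,112), the pins at (258,52) and (37,158), and the back clamp grip at (303,158).

```bash
python3 - <<'E'
from h import *
c=load('wrist');P=cloud(c);z=P[...,2];g=c['color'].astype(int);V=g.max(-1)
a,b=ray(c,258,50,.104)*1e3,ray(c,37,157,.104)*1e3
print('pins',a,b,'mid',(a+b)/2,'yaw',np.degrees(np.arctan2(*(a-b)[1::-1])-np.arctan2(90,182)),np.hypot(*(a-b)[:2]))
print('pin depth',P[48:53,255:262,2].max(),P[155:160,33:41,2].max())
v,u=np.indices(z.shape)
for nm,m in[('bar',(V<30)&(u>60)&(u<200)&(v>90)&(v<135)),('clampB',(V<40)&(u>285)&(u<325)&(v>120)&(v<200))]:
    q=P[m&(c['depth']>0)];t=q[q[:,2]>np.percentile(q[:,2],90)-.003]
    r=cv2.minAreaRect((t[:,:2]*1e3).astype(np.float32));print(nm,np.percentile(q[:,2],90),r)
# plate lower (-y) edge and right edge
pl=(z>.09)&(z<.099)&(v<215)&(u<280)
q=P[pl]*1e3
r=cv2.minAreaRect(q[:,:2].astype(np.float32));print('plate',np.median(q[:,2]),r)
e=[];
for uu in range(50,250,5):
    vv=np.where(pl[:,uu])[0]
    if len(vv):e.append(ray(c,uu,vv.max(),.094)[:2]*1e3)
e=np.array(e);p=np.polyfit(e[:,0],e[:,1],1);print('edge yaw',np.degrees(np.arctan(p[0])),'y at 530',np.polyval(p,530))
for n in['scene','side']:
    d=load(n);Q=cloud(d);H=cv2.cvtColor(d['color'],cv2.COLOR_RGB2HSV)
    m=(H[...,0]>15)&(H[...,0]<28)&(H[...,1]>110)&(H[...,2]>90)&(Q[...,2]>.15)&(Q[...,1]>.38)&(Q[...,1]<.45)&(abs(Q[...,0]-.55)<.08)
    q=Q[m];q=q[q[:,1]>np.percentile(q[:,1],95)-.012];p=np.polyfit(q[:,0],q[:,1],1)
    print(n,'handle',q.min(0),q.max(0),np.median(q,0),np.degrees(np.arctan(p[0])))
E
```

```text
pins [623.6625995  100.62388389 104.        ] [445.61444953  21.00771665 104.        ] mid [534.63852452  60.81580027 104.        ] yaw -2.2203230217691288 195.03814445245874
pin depth 0.10514436245995006 0.10119253971891218
bar 0.13498007776735324 ((531.4137573242188, 58.285499572753906), (15.501615524291992, 68.80615997314453), 87.92076110839844)
clampB 0.13746968893048303 ((657.35302734375, 24.078344345092773), (46.222450256347656, 12.659329414367676), 83.1007080078125)
plate 94.28950161404852 ((530.77099609375, 57.69715118408203), (156.58924865722656, 217.29266357421875), 88.05802154541016)
edge yaw -2.1614690410517836 y at 530 -19.683589345349763
scene handle [0.50423899 0.38860194 0.15979791] [0.60202705 0.40313304 0.17668446] [0.5507898  0.39583246 0.17007481] -1.9182734358300602
side handle [0.50112369 0.39017223 0.1633429 ] [0.60049883 0.40389052 0.17452434] [0.54744927 0.39682955 0.16961242] -2.621659972428814
```

{"name": "jog_arm", "arguments": {"increments": [[0.03,-0.045,0.015,0,0,0.12,1],[0.059,-0.094,0.03,0,0,0.24,1],[0.059,-0.094,0.04,0,0,0.36,1],[0.059,-0.094,0.05,0,0,0.48,1],[0.059,-0.094,0.05,0,0,0.6,1]], "grip_force": 60}}

```text
clock: 0.57
position: [0.5284, 0.0601, 0.204]
ee_rot: [0.885, 0.465, -0.002, -0.001]
ft_force: [1.1, -0.8, 0.9]
grip_width: 1.003
grasp_force: 0.0
```

{"name": "jog_arm", "arguments": {"increments": [[0,0,0,0,0,0.12,1],[0,0,0,0,0,0.24,1],[0,0,0,0,0,0.36,1],[0,0,0,0,0,0.48,1],[0,0,0,0,0,0.6,1]]}}

```text
clock: 0.98
position: [0.5308, 0.059, 0.2061]
ee_rot: [0.983, 0.181, -0.0, -0.0]
ft_force: [0.0, 0.6, -0.6]
grip_width: 1.001
grasp_force: 0.0
```

{"name": "jog_arm", "arguments": {"increments": [[0,0,0,0,0,0.12,1],[0,0,0,0,0,0.24,1],[0,0,0,0,0,0.36,1],[0,0,0,0,0,0.407,1],[0,0,0,0,0,0.407,1]]}}

```text
clock: 1.4
position: [0.5309, 0.059, 0.2061]
ee_rot: [1.0, -0.019, -0.0, 0.0]
ft_force: [0.2, 0.5, -0.2]
grip_width: 0.997
grasp_force: 0.0
```

```bash
cat >> h.py <<'E'
from scipy.spatial.transform import Rotation as Ro
def st():
    o=get_obs();M=Ro.from_quat(o['ee_rot']).as_matrix()
    print('t %.2f'%o['clock'],'pos',np.round(o['position']*1e3,1),'xaxis yaw %.2f'%np.degrees(np.arctan2(M[1,0],M[0,0])),'tilt',np.round(M[:,2],3),'F',np.round(o['ft_force'],1),'w %.3f g %.1f'%(o['grip_width'],o['grasp_force']),'q',np.round(o['joint_pos'],2))
    return o,M
def to(p):  # tool-axis shift (mm) to world point
    o,M=st();print('shift mm',np.round(M.T@(np.array(p)-o['position'])*1e3,1))
E
python3 -c "
from h import *
to([.531,.059,.124])
c=snap('wrist','d.png');P=cloud(c);V=c['color'].max(-1)
m=(V<40)&(P[...,2]>.125)&(P[...,2]<.14)&(abs(P[...,0]-.531)<.05)&(abs(P[...,1]-.06)<.03)
r=cv2.minAreaRect((P[m][:,:2]*1e3).astype(np.float32));print(r)"
```

```text
t 1.40 pos [530.9  59.  206.1] xaxis yaw -2.20 tilt [-0. -0. -1.] F [ 0.2  0.5 -0.2] w 0.997 g 0.0 q [-0.21  0.17  0.02  1.77 -0.    1.2  -1.8 ]
shift mm [ 0.2  0.  82.1]
((531.712646484375, 58.21127700805664), (15.389293670654297, 69.15904235839844), 88.51219940185547)
```

{"name": "jog_arm", "arguments": {"increments": [[0,0,0.03,0,0,0,1],[0,0,0.06,0,0,0,1],[0,0,0.082,0,0,0,1],[0,0,0.082,0,0,0,-1],[0,0,0.082,0,0,0,-1]], "grip_force": 80}}

```text
clock: 1.87
position: [0.5305, 0.0589, 0.1239]
ee_rot: [1.0, -0.017, -0.001, 0.0]
ft_force: [-0.1, 0.1, 0.7]
grip_width: 0.747
grasp_force: 0.0
```

{"name": "jog_arm", "arguments": {"increments": [[0,0,0,0,0,0,-1],[0,0,0,0,0,0,-1],[0,0,0,0,0,0,-1],[0,0,0,0,0,0,-1],[0,0,0,0,0,0,-1]]}}

```text
clock: 2.28
position: [0.5318, 0.0592, 0.1258]
ee_rot: [1.0, -0.018, 0.001, -0.0]
ft_force: [-1.0, -0.2, 6.6]
grip_width: 0.176
grasp_force: 79.1
```

```bash
python3 -c "
from h import *
to([.52,-.16,.19])"
```

```text
t 2.28 pos [531.8  59.2 125.8] xaxis yaw -2.07 tilt [ 0.002  0.001 -1.   ] F [-1.  -0.2  6.6] w 0.176 g 79.1 q [-0.21  0.25  0.02  1.86 -0.    1.03 -1.8 ]
shift mm [ -3.8 219.4 -64.4]
```

{"name": "jog_arm", "arguments": {"increments": [[0,0,-0.015,0,0,0,-1],[0,0,-0.03,0,0,0,-1],[0,0,-0.045,0,0,0,-1],[0,0,-0.055,0,0,0,-1],[0,0,-0.06,0,0,0,-1]]}}

```text
clock: 2.7
position: [0.5315, 0.0591, 0.1858]
ee_rot: [1.0, -0.018, 0.001, -0.0]
ft_force: [1.1, -0.1, -3.4]
grip_width: 0.172
grasp_force: 78.2
```

{"name": "jog_arm", "arguments": {"increments": [[-0.001,0.02,0,0,0,0,-1],[-0.002,0.045,0,0,0,0,-1],[-0.002,0.07,0,0,0,0,-1],[-0.002,0.095,0,0,0,0,-1],[-0.002,0.12,0,0,0,0,-1]]}}

```text
clock: 3.12
position: [0.5241, -0.062, 0.1838]
ee_rot: [1.0, -0.018, -0.0, -0.0]
ft_force: [0.5, 0.2, -3.8]
grip_width: 0.177
grasp_force: 78.4
```

{"name": "jog_arm", "arguments": {"increments": [[0,0.025,0,0,0,0,-1],[0,0.05,0,0,0,0,-1],[0,0.075,0,0,0,0,-1],[0,0.095,0,0,0,0,-1],[0,0.1,0,0,0,0,-1]]}}

```text
clock: 3.53
position: [0.5199, -0.1649, 0.1838]
ee_rot: [1.0, -0.02, -0.0, 0.001]
ft_force: [-0.7, -0.8, -3.3]
grip_width: 0.178
grasp_force: 78.4
```

```bash
python3 -c "
from h import *
to([.52,-.16,.037])
c=snap('side');P=cloud(c);V=c['color'].max(-1)
m=(abs(P[...,0]-.52)<.15)&(P[...,1]<-.03)&(P[...,1]>-.26)&(P[...,2]>.05)
m2=m&(P[...,2]<.19)
q=P[m2&(V>70)];print(len(q),np.percentile(q[:,2],[2,25,50,75,98]))
"
```

```text
t 3.53 pos [ 519.9 -164.9  183.8] xaxis yaw -2.34 tilt [-0.001 -0.002 -1.   ] F [-0.7 -0.8 -3.3] w 0.178 g 78.4 q [ 0.06  0.21  0.19  1.78 -0.04  1.16 -1.36]
shift mm [  0.   -5.2 146.8]
1015 [0.14732797 0.15019917 0.15150666 0.15281224 0.15597425]
```

{"name": "jog_arm", "arguments": {"increments": [[0,0,0.035,0,0,0,-1],[0,0,0.07,0,0,0,-1],[0,0,0.105,0,0,0,-1],[0,0,0.13,0,0,0,-1],[0,0,0.14,0,0,0,-1]]}}

```text
clock: 4.0
position: [0.5187, -0.1588, 0.0403]
ee_rot: [1.0, -0.017, -0.003, -0.001]
ft_force: [-1.6, -0.3, -3.9]
grip_width: 0.175
grasp_force: 78.3
```

{"name": "jog_arm", "arguments": {"increments": [[0,0,0.003,0,0,0,-1],[0,0,0.0065,0,0,0,-1],[0,0,0.0065,0,0,0,-1],[0,0,0.0065,0,0,0,-1],[0,0,0.0065,0,0,0,-1]]}}

```text
clock: 4.42
position: [0.522, -0.1609, 0.0392]
ee_rot: [1.0, -0.018, 0.001, 0.0]
ft_force: [-0.5, -0.2, -3.2]
grip_width: 0.175
grasp_force: 78.3
```

```bash
python3 -c "
from h import *
st()"
```

```text
t 4.42 pos [ 522.  -160.9   39.2] xaxis yaw -2.07 tilt [ 0.002 -0.    -1.   ] F [-0.5 -0.2 -3.2] w 0.175 g 78.3 q [ 0.07  0.39  0.17  1.89 -0.08  0.86 -1.33]
```

{"name": "jog_arm", "arguments": {"increments": [[0,0,0.001,0,0,0,-1],[0,0,0.002,0,0,0,-1],[0,0,0.003,0,0,0,-1],[0,0,0.003,0,0,0,-1],[0,0,0.003,0,0,0,-1]]}}

```text
clock: 4.83
position: [0.5214, -0.1608, 0.0358]
ee_rot: [1.0, -0.018, 0.0, -0.0]
ft_force: [-4.0, 0.7, 7.4]
grip_width: 0.175
grasp_force: 80.1
```

```bash
python3 -c "
from h import *
st()"
```

```text
t 4.83 pos [ 521.4 -160.8   35.8] xaxis yaw -2.08 tilt [ 0.001  0.    -1.   ] F [-4.   0.7  7.4] w 0.175 g 80.1 q [ 0.07  0.39  0.16  1.9  -0.08  0.86 -1.33]
```

{"name": "jog_arm", "arguments": {"increments": [[0,0,0,0,0,0,1],[0,0,0,0,0,0,1],[0,0,0,0,0,0,1],[0,0,0,0,0,0,1],[0,0,0,0,0,0,1]]}}

```text
clock: 5.25
position: [0.5211, -0.1608, 0.0348]
ee_rot: [1.0, -0.018, 0.0, 0.0]
ft_force: [0.0, -0.4, -0.1]
grip_width: 0.876
grasp_force: 0.0
```

{"name": "jog_arm", "arguments": {"increments": [[0,0,-0.04,0,0,0,1],[0,0,-0.08,0,0,0,1],[0,0,-0.12,0,0,0,1],[0,0,-0.16,0,0,0,1],[0,0,-0.2,0,0,0,1]]}}

```text
clock: 5.67
position: [0.5206, -0.1608, 0.2369]
ee_rot: [1.0, -0.018, 0.0, 0.0]
ft_force: [0.8, -0.6, 0.0]
grip_width: 0.998
grasp_force: 0.0
```

{"name": "jog_arm", "arguments": {"increments": [[0,-0.04,-0.01,0,0,0,1],[0,-0.08,-0.01,0,0,0,1],[0,-0.12,-0.01,0,0,0,1],[0,-0.16,-0.01,0,0,0,1],[0,-0.2,-0.01,0,0,0,1]]}}

```text
clock: 6.08
position: [0.528, 0.0409, 0.2451]
ee_rot: [1.0, -0.018, 0.0, -0.0]
ft_force: [0.8, -0.2, -0.6]
grip_width: 0.999
grasp_force: 0.0
```

{"name": "jog_arm", "arguments": {"increments": [[0,-0.04,-0.01,0,0,0,1],[0,-0.08,-0.01,0,0,0,1],[0,-0.12,-0.01,0,0,0,1],[0,-0.16,-0.01,0,0,0,1],[0,-0.2,-0.01,0,0,0,1]]}}

```text
clock: 6.5
position: [0.5353, 0.2408, 0.255]
ee_rot: [1.0, -0.018, 0.0, -0.0]
ft_force: [-0.0, -0.8, 0.3]
grip_width: 1.001
grasp_force: 0.0
```

{"name": "jog_arm", "arguments": {"increments": [[0,-0.04,0,0,0,0,1],[0,-0.08,0,0,0,0,1],[0,-0.11,0,0,0,0,1],[0,-0.11,0,0,0,0,1],[0,-0.11,0,0,0,0,1]]}}

```text
clock: 6.92
position: [0.5386, 0.351, 0.254]
ee_rot: [1.0, -0.016, -0.001, 0.0]
ft_force: [0.6, -0.5, 0.1]
grip_width: 1.003
grasp_force: 0.0
```

```bash
python3 - <<'E'
from h import *
to([.5515,.396,.171])
c=snap('wrist','e.png');P=cloud(c);H=cv2.cvtColor(c['color'],cv2.COLOR_RGB2HSV)
m=(H[...,0]>12)&(H[...,0]<30)&(H[...,1]>100)&(H[...,2]>80)&(P[...,2]>.155)&(P[...,2]<.185)&(P[...,1]>.37)&(P[...,1]<.43)
q=P[m];print(len(q))
if len(q): print(q.min(0),q.max(0),np.median(q,0))
s=snap('scene','f.png')
E
```

```text
t 6.92 pos [538.6 351.  254. ] xaxis yaw -1.88 tilt [-0.001 -0.    -1.   ] F [ 0.6 -0.5  0.1] w 1.003 g 0.0 q [-0.54  0.38 -0.15  1.41  0.05  1.36 -2.29]
shift mm [ 11.5 -45.4  83. ]
3731
[0.50094789 0.37003113 0.16433631] [0.60254953 0.40352538 0.1731024 ] [0.5603812  0.3920566  0.17045375]
```

View pics/f.png

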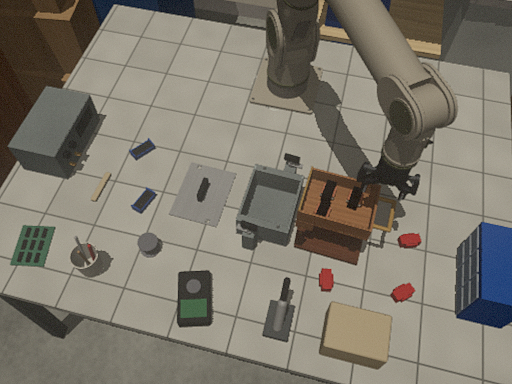

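View pics/e.png

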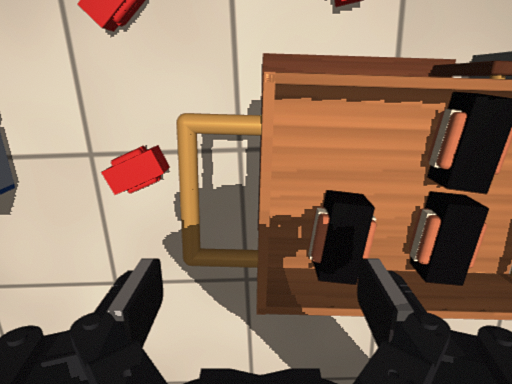

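The wrist view shows the handle bar at column 188, rows 115–265, and three transformers in the tray. The scene view shows the cover flat at (203,193) and the box open. The clearance between handle and wall is only 45 mm, so I'll half-close the fingers first.

{"name": "jog_arm", "arguments": {"increments": [[0.012,-0.046,0.01,0,0,0,0],[0.012,-0.046,0.02,0,0,0,0],[0.012,-0.046,0.03,0,0,0,0],[0.012,-0.046,0.03,0,0,0,0],[0.012,-0.046,0.03,0,0,0,0]], "grip_force": 60}}

```text
clock: 7.43
position: [0.5538, 0.3922, 0.2247]
ee_rot: [1.0, -0.019, -0.0, 0.001]
ft_force: [-0.3, 0.2, 0.7]
grip_width: 0.501
grasp_force: 0.0
```

```bash
python3 - <<'E'
from h import *
to([.551,.397,.171])
E
```

```text
t 7.43 pos [553.8 392.2 224.7] xaxis yaw -2.21 tilt [-0.    -0.002 -1.   ] F [-0.3  0.2  0.7] w 0.501 g 0.0 q [-0.58  0.47 -0.15  1.34  0.07  1.34 -2.34]
shift mm [-2.9 -4.8 53.7]
```

{"name": "jog_arm", "arguments": {"increments": [[-0.002,-0.003,0.02,0,0,0,0],[-0.002,-0.003,0.04,0,0,0,0],[-0.002,-0.003,0.054,0,0,0,0],[-0.002,-0.003,0.054,0,0,0,0],[-0.002,-0.003,0.054,0,0,0,-1]]}}

```text
clock: 7.85
position: [0.5518, 0.3962, 0.1717]
ee_rot: [1.0, -0.019, 0.0, 0.0]
ft_force: [0.4, -0.0, -0.2]
grip_width: 0.376
grasp_force: 0.0
```

{"name": "jog_arm", "arguments": {"increments": [[0,0,0,0,0,0,-1],[0,0,0,0,0,0,-1],[0,0,0,0,0,0,-1],[0,0,0,0,0,0,-1],[0,0,0,0,0,0,-1]]}}

```text
clock: 8.27
position: [0.5522, 0.3959, 0.1731]
ee_rot: [1.0, -0.019, 0.001, 0.0]
ft_force: [-3.8, -7.1, 6.2]
grip_width: 0.116
grasp_force: 58.6
```

```bash
python3 - <<'E'
from h import *
o,M=st()
# arc plan: shifts in current tool axes, vertical tool
for t in np.arange(.1,1.0,.1):
    dy=(225*np.cos(t)-70*np.sin(t)-225);dz=225*np.sin(t)+70*np.cos(t)-70
    print(round(t,2),'tool y',round(-dy),'z',round(-dz))
E
```

```text
t 8.27 pos [552.2 395.9 173.1] xaxis yaw -2.19 tilt [ 0.002 -0.001 -1.   ] F [-3.8 -7.1  6.2] w 0.116 g 58.6 q [-0.58  0.51 -0.15  1.4   0.08  1.24 -2.35]
0.1 tool y 8 z -22
0.2 tool y 18 z -43
0.3 tool y 31 z -63
0.4 tool y 45 z -82
0.5 tool y 61 z -99
0.6 tool y 79 z -115
0.7 tool y 98 z -128
0.8 tool y 118 z -140
0.9 tool y 140 z -150
```

{"name": "jog_arm", "arguments": {"increments": [[0,0.003,-0.009,0,0,0,-1],[0,0.006,-0.018,0,0,0,-1],[0,0.01,-0.026,0,0,0,-1],[0,0.014,-0.035,0,0,0,-1],[0,0.018,-0.043,0,0,0,-1]]}}

```text
clock: 8.68
position: [0.5511, 0.3788, 0.2152]
ee_rot: [1.0, -0.018, 0.001, -0.0]
ft_force: [4.8, -2.0, -6.7]
grip_width: 0.117
grasp_force: 58.4
```

{"name": "jog_arm", "arguments": {"increments": [[0,0.005,-0.008,0,0,0,-1],[0,0.01,-0.016,0,0,0,-1],[0,0.016,-0.024,0,0,0,-1],[0,0.021,-0.032,0,0,0,-1],[0,0.027,-0.039,0,0,0,-1]]}}

```text
clock: 9.1
position: [0.5495, 0.3531, 0.2543]
ee_rot: [1.0, -0.018, 0.0, -0.001]
ft_force: [4.1, 5.2, -3.0]
grip_width: 0.115
grasp_force: 58.7
```

{"name": "jog_arm", "arguments": {"increments": [[0,0.006,-0.007,0,0,0,-1],[0,0.013,-0.014,0,0,0,-1],[0,0.02,-0.02,0,0,0,-1],[0,0.027,-0.027,0,0,0,-1],[0,0.034,-0.033,0,0,0,-1]]}}

```text
clock: 9.52
position: [0.5475, 0.3205, 0.2881]
ee_rot: [1.0, -0.017, 0.0, -0.002]
ft_force: [0.8, 5.3, 1.4]
grip_width: 0.117
grasp_force: 58.5
```

```bash
python3 - <<'E'
from h import *
o,M=st()
a=snap('scene')['color'];b=snap('side')['color']
im=np.hstack([a[100:300,180:440],b[150:350,170:330]]);im=cv2.resize(im,None,fx=1.9,fy=1.9)
cv2.imwrite('pics/g.png',im[:,:,::-1])
E
```

```text
t 9.52 pos [547.5 320.5 288.1] xaxis yaw -1.92 tilt [ 0.001  0.004 -1.   ] F [0.8 5.3 1.4] w 0.117 g 58.5 q [-0.5   0.34 -0.14  1.38  0.04  1.42 -2.24]
```

View pics/g.png

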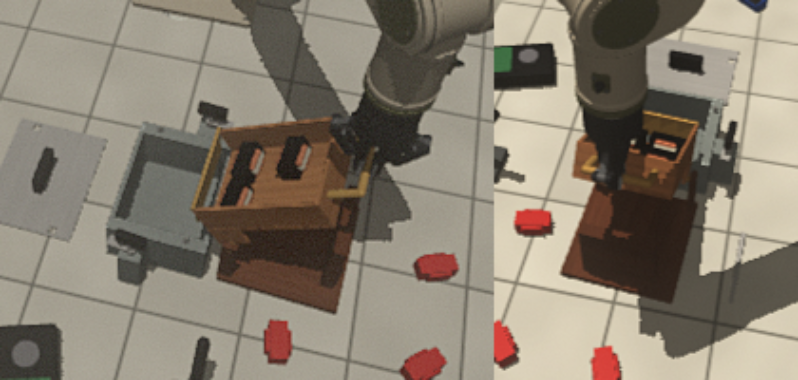

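The tray is at about 0.6 rad and the pieces are still up in it, at (235,175) and (295,157). I'll tip it further, slowly.

{"name": "jog_arm", "arguments": {"increments": [[0,0.005,-0.004,0,0,0,-1],[0,0.01,-0.007,0,0,0,-1],[0,0.015,-0.01,0,0,0,-1],[0,0.019,-0.013,0,0,0,-1],[0,0.019,-0.013,0,0,0,-1]]}}

```text
clock: 10.03
position: [0.5464, 0.3022, 0.3021]
ee_rot: [1.0, -0.017, 0.001, -0.003]
ft_force: [-2.7, 8.0, 7.4]
grip_width: 0.114
grasp_force: 59.2
```

{"name": "jog_arm", "arguments": {"increments": [[0,0.004,-0.003,0,0,0,-1],[0,0.008,-0.005,0,0,0,-1],[0,0.012,-0.008,0,0,0,-1],[0,0.016,-0.01,0,0,0,-1],[0,0.02,-0.012,0,0,0,-1]]}}

```text
clock: 10.45
position: [0.5454, 0.2833, 0.3141]
ee_rot: [1.0, -0.016, 0.001, -0.003]
ft_force: [-4.8, 8.8, 11.4]
grip_width: 0.112
grasp_force: 58.7
```

{"name": "jog_arm", "arguments": {"increments": [[0,0.004,-0.002,0,0,0,-1],[0,0.008,-0.004,0,0,0,-1],[0,0.013,-0.006,0,0,0,-1],[0,0.017,-0.008,0,0,0,-1],[0,0.02,-0.009,0,0,0,-1]]}}

```text
clock: 10.87
position: [0.5443, 0.2631, 0.3234]
ee_rot: [1.0, -0.016, 0.0, -0.003]
ft_force: [-8.3, 7.8, 13.4]
grip_width: 0.113
grasp_force: 61.3
```

{"name": "jog_arm", "arguments": {"increments": [[0,0,0,0,0,0,-1],[0,0,0,0,0,0,-1],[0,0,0,0,0,0,-1],[0,0,0,0,0,0,-1],[0,0,0,0,0,0,-1]]}}

```text
clock: 11.28
position: [0.5443, 0.2633, 0.3233]
ee_rot: [1.0, -0.016, 0.0, -0.003]
ft_force: [-7.8, 7.0, 12.4]
grip_width: 0.113
grasp_force: 61.3
```

```bash
python3 - <<'E'
from h import *
o,M=st()
a=snap('scene')['color'];b=snap('wrist')['color']
im=np.hstack([cv2.resize(a[120:280,200:400],(480,384)),cv2.resize(b,(320,384))])
cv2.imwrite('pics/i.png',im[:,:,::-1])
E
```

```text
t 11.28 pos [544.3 263.3 323.3] xaxis yaw -1.81 tilt [ 0.001  0.006 -1.   ] F [-7.8  7.  12.4] w 0.113 g 61.3 q [-0.43  0.26 -0.12  1.41  0.03  1.47 -2.15]
```

View pics/i.png

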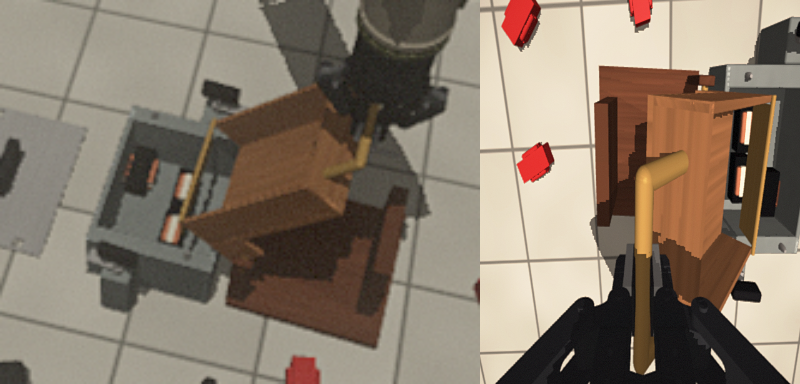

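All three transformers are in the box, at (140,170), (183,187) and (172,228) in the crop, and the tray is empty. I'll lower the tray back along the same arc.

{"name": "jog_arm", "arguments": {"increments": [[0,-0.008,0.004,0,0,0,-1],[0,-0.016,0.008,0,0,0,-1],[0,-0.024,0.012,0,0,0,-1],[0,-0.032,0.017,0,0,0,-1],[0,-0.04,0.021,0,0,0,-1]]}}

```text
clock: 11.8
position: [0.5468, 0.3022, 0.3017]
ee_rot: [1.0, -0.017, 0.001, -0.002]
ft_force: [-0.4, 2.7, 7.1]
grip_width: 0.114
grasp_force: 60.9
```

{"name": "jog_arm", "arguments": {"increments": [[0,-0.008,0.005,0,0,0,-1],[0,-0.015,0.01,0,0,0,-1],[0,-0.022,0.015,0,0,0,-1],[0,-0.029,0.021,0,0,0,-1],[0,-0.036,0.028,0,0,0,-1]]}}

```text
clock: 12.22
position: [0.5489, 0.337, 0.2723]
ee_rot: [1.0, -0.018, 0.001, -0.001]
ft_force: [0.4, 4.2, 4.6]
grip_width: 0.114
grasp_force: 62.0
```

{"name": "jog_arm", "arguments": {"increments": [[0,-0.007,0.007,0,0,0,-1],[0,-0.014,0.014,0,0,0,-1],[0,-0.02,0.021,0,0,0,-1],[0,-0.026,0.029,0,0,0,-1],[0,-0.032,0.037,0,0,0,-1]]}}

```text
clock: 12.63
position: [0.5507, 0.3679, 0.2332]
ee_rot: [1.0, -0.018, 0.0, -0.0]
ft_force: [5.3, 1.4, 2.2]
grip_width: 0.112
grasp_force: 63.8
```

{"name": "jog_arm", "arguments": {"increments": [[0,-0.006,0.008,0,0,0,-1],[0,-0.011,0.017,0,0,0,-1],[0,-0.015,0.025,0,0,0,-1],[0,-0.02,0.036,0,0,0,-1],[0,-0.024,0.047,0,0,0,-1]]}}

```text
clock: 13.05
position: [0.5521, 0.3913, 0.1858]
ee_rot: [1.0, -0.019, 0.001, 0.0]
ft_force: [8.3, 2.5, 3.2]
grip_width: 0.114
grasp_force: 65.3
```

{"name": "jog_arm", "arguments": {"increments": [[0,-0.003,0.006,0,0,0,-1],[0,-0.006,0.012,0,0,0,-1],[0,-0.006,0.013,0,0,0,-1],[0,-0.006,0.013,0,0,0,-1],[0,-0.006,0.013,0,0,0,-1]]}}

```text
clock: 13.47
position: [0.5524, 0.3958, 0.1725]
ee_rot: [1.0, -0.019, 0.0, 0.001]
ft_force: [6.9, -1.4, -1.2]
grip_width: 0.115
grasp_force: 65.8
```

```bash
python3 - <<'E'
from h import *
o,M=st()
E
```

```text
t 13.47 pos [552.4 395.8 172.5] xaxis yaw -2.19 tilt [ 0.    -0.003 -1.   ] F [ 6.9 -1.4 -1.2] w 0.115 g 65.8 q [-0.58  0.51 -0.15  1.4   0.08  1.24 -2.35]
```

{"name": "jog_arm", "arguments": {"increments": [[0,0,0,0,0,0,0],[0,0,0,0,0,0,0],[0,0,0,0,0,0,0],[0,0,-0.03,0,0,0,0],[0,0,-0.06,0,0,0,0]]}}

```text
clock: 13.88
position: [0.5497, 0.397, 0.232]
ee_rot: [1.0, -0.018, -0.002, 0.002]
ft_force: [0.4, -0.8, 0.3]
grip_width: 0.502
grasp_force: 0.0
```

{"name": "jog_arm", "arguments": {"increments": [[0,0,-0.04,0,0,0,1],[-0.02,0.03,-0.05,0,0,0,1],[-0.04,0.07,-0.05,0,0,0,1],[-0.06,0.105,-0.05,0,0,0,1],[-0.08,0.14,-0.05,0,0,0,1]]}}

```text
clock: 14.3
position: [0.4649, 0.2596, 0.2833]
ee_rot: [1.0, -0.018, -0.0, 0.0]
ft_force: [0.1, -1.2, 1.2]
grip_width: 0.999
grasp_force: 0.0
```

{"name": "jog_arm", "arguments": {"increments": [[0,0.04,0,0,0,0,1],[0,0.08,0,0,0,0,1],[0,0.12,0,0,0,0,1],[0,0.16,0,0,0,0,1],[0,0.2,0,0,0,0,1]]}}

```text
clock: 14.72
position: [0.4582, 0.0594, 0.2837]
ee_rot: [1.0, -0.018, -0.0, -0.0]
ft_force: [1.9, -0.3, -0.7]
grip_width: 0.999
grasp_force: 0.0
```

{"name": "jog_arm", "arguments": {"increments": [[0,0,0,0,0,0,1],[0,0,0,0,0,0,1],[0,0,0,0,0,0,1]]}}

```text
clock: 14.97
position: [0.4589, 0.0616, 0.2837]
ee_rot: [1.0, -0.018, -0.0, -0.0]
ft_force: [0.1, 0.6, -0.7]
grip_width: 1.002
grasp_force: 0.0
```

```bash
python3 - <<'E'
from h import *
o,M=st()
c=snap('wrist');s=snap('scene')
im=np.hstack([cv2.resize(c['color'],(448,336)),cv2.resize(s['color'],(350,336))])
cv2.imwrite('pics/j.png',im[:,:,::-1])
P=cloud(c);B=(P-[.531,.0585,0])
y=np.radians(-2.1);R=np.array([[np.cos(y),-np.sin(y)],[np.sin(y),np.cos(y)]])
xy=B[...,:2]@R
# height map of cavity in box frame, 10 mm cells
m=(abs(xy[...,0])<.08)&(abs(xy[...,1])<.07)&(c['depth']>0)
print('rows y from +70 to -70; cols x -80..80')
for yy in range(65,-70,-10):
    print('%4d'%yy,' '.join('%3.0f'%(np.percentile(P[...,2][k],80)*1e3) if (k:=m&(abs(xy[...,0]*1e3-xx)<5)&(abs(xy[...,1]*1e3-yy)<5)).sum()>3 else ' --' for xx in range(-75,80,10)))
for n in[s]:
    P=cloud(n);H=cv2.cvtColor(n['color'],cv2.COLOR_RGB2HSV)
    m=(H[...,0]>100)&(H[...,0]<130)&(H[...,1]>90)&(P[...,2]<.06)&(P[...,2]>-.01)&(P[...,0]>.25)&(abs(P[...,1])<.6)
    k,l,st_,ce=cv2.connectedComponentsWithStats(m.astype(np.uint8))
    for i in range(1,k):
        if st_[i,4]>25:
            q=P[cv2.dilate((l==i).astype(np.uint8),np.ones((3,3)))>0];q=q[(q[:,2]>.01)&(q[:,2]<.03)];print(np.round(ce[i]),cv2.minAreaRect((q[:,:2]*1e3).astype(np.float32)))
E
```

```text
t 14.97 pos [458.9  61.6 283.7] xaxis yaw -2.04 tilt [-0.  0. -1.] F [ 0.1  0.6 -0.7] w 1.002 g 0.0 q [-0.26 -0.04  0.02  1.83  0.    1.36 -1.84]
rows y from +70 to -70; cols x -80..80
  65 327 331 332  71  69  70  66  68  72  72  72  69  71  72  70  45
  55 325 325 321   7   7   7   7   7   7   7   7   7   7   7   7  19
  45 302 315 328   7   7   7   7   7   7   7   7   7   7   7   7  19
  35  53 324 340   7   7   7   7   7   7   7   7   7   7   7   7  23
  25  53   7 342  46  46  46  46  41  41  42  46  46  47  41  41  23
  15  54 336  41  47  47  47  47  41  41  46  47  47  47  46  41  20
   5  49 336  41  46  46  46  46  41  41  42  46  47  46  41  41  20
  -5  47 336   7   7   7   7   7   7   7   7   7   7   7   7   7  24
 -15  39 336   7   7   7   7   7   7   7   7   7   7   7   7   7  24
 -25  46   7 342   7   7   7   7   7   7   7   7   7   7   7   7  20
 -35  39 323 340  34  34  34   7   7   7   7   7   7   7   7   7  24
 -45 302 311 328  35  35  35  10   7   7   7   7   7   7   7   7  24
 -55 326 325 321  35  35  35  10   7   7   7   7   7   7   7   7  23
 -65 327 330 331  60  52  55  54  48  41  38  31  48  33  20  24  30
```

View pics/j.png

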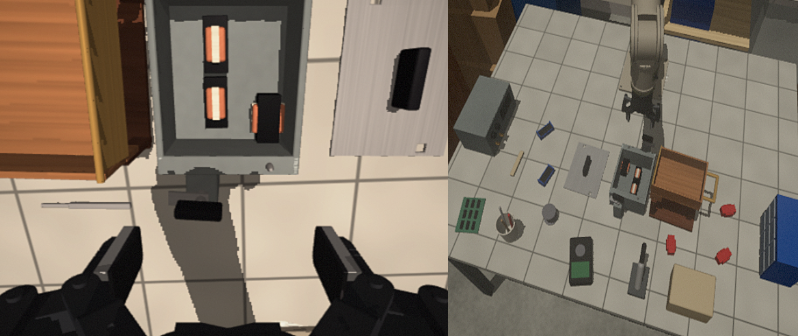

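The wrist crop shows two transformers on edge at (215,45) and (215,103), and one flat at (268,118). The -y, +x corner of the box is free. The scene crop shows just two blue holders, at (545,130) and (545,175), with the tray level and its gate shut.

```bash
cat >> h.py <<'E'
def holders(c):
    P=cloud(c);z=P[...,2]
    m=(z>.006)&(z<.034)&(P[...,0]>.3)&(P[...,0]<.75)&(P[...,1]<-.25)&(P[...,1]>-.55)
    k,l,s,ce=cv2.connectedComponentsWithStats(m.astype(np.uint8))
    for i in range(1,k):
        if s[i,4]<50: continue
        q=P[l==i];t=q[q[:,2]>np.percentile(q[:,2],80)-.006]
        print(np.round(ce[i]),c['color'][l==i].mean(0).round(),'z',np.percentile(q[:,2],[50,90]).round(3),cv2.minAreaRect((t[:,:2]*1e3).astype(np.float32)))
E
python3 - <<'E'
from h import *
holders(load('scene'));holders(snap('side'))
to([.599,-.327,.2])
E
```

```text
[142. 149.] [59. 61. 68.] z [0.016 0.022] ((413.77813720703125, -402.1142578125), (43.47400665283203, 78.67616271972656), 54.98313522338867)
[101. 187.] [140. 126. 100.] z [0.011 0.015] ((581.3392333984375, -480.5638427734375), (22.171039581298828, 109.10901641845703), 85.39189147949219)
[144. 200.] [58. 61. 68.] z [0.016 0.022] ((597.9063720703125, -327.8677673339844), (38.80831527709961, 80.11698150634766), 72.53852081298828)
[305. 149.] [42. 45. 56.] z [0.016 0.021] ((411.54632568359375, -403.99139404296875), (39.46971893310547, 78.816162109375), 55.710914611816406)
[259. 154.] [48. 52. 64.] z [0.017 0.022] ((597.5872802734375, -327.6715087890625), (42.52289581298828, 80.2326889038086), 75.36320495605469)
t 15.12 pos [459.   62.4 283.6] xaxis yaw -1.93 tilt [-0.  0. -1.] F [ 0.8 -0.1 -0.6] w 1.002 g 0.0 q [-0.26 -0.04  0.02  1.83  0.    1.36 -1.84]
shift mm [153.  384.4  83.5]
```

{"name": "jog_arm", "arguments": {"increments": [[0.015,0.038,0,0,0,0.05,1],[0.03,0.076,0,0,0,0.1,1],[0.045,0.114,0,0,0,0.15,1],[0.06,0.152,0,0,0,0.2,1],[0.075,0.19,0,0,0,0.25,1]], "grip_force": 40}}

```text
clock: 15.53
position: [0.528, -0.1323, 0.2838]
ee_rot: [0.99, -0.143, 0.0, 0.0]
ft_force: [0.4, 0.8, 0.4]
grip_width: 0.998
grasp_force: 0.0
```

```bash
python3 - <<'E'
from h import *
to([.598,-.3277,.2])
E
```

```text
t 15.53 pos [ 528.  -132.3  283.8] xaxis yaw -16.40 tilt [ 0. -0. -1.] F [0.4 0.8 0.4] w 0.998 g 0.0 q [-0.05  0.14  0.24  1.65 -0.03  1.36 -1.67]
shift mm [122.3 167.6  83.8]
```

{"name": "jog_arm", "arguments": {"increments": [[0.025,0.033,0,0,0,0,1],[0.05,0.066,0.02,0,0,0,1],[0.075,0.1,0.04,0,0,0,1],[0.1,0.133,0.06,0,0,0,1],[0.122,0.167,0.08,0,0,0,1]]}}

```text
clock: 15.95
position: [0.5941, -0.3117, 0.2099]
ee_rot: [0.99, -0.141, -0.0, -0.0]
ft_force: [1.7, 0.6, 1.9]
grip_width: 0.997
grasp_force: 0.0
```

{"name": "jog_arm", "arguments": {"increments": [[0,0,0,0,0,0,1],[0,0,0,0,0,0,1],[0,0,0,0,0,0,1]]}}

```text
clock: 16.2
position: [0.5933, -0.3102, 0.2109]
ee_rot: [0.99, -0.142, -0.0, -0.0]
ft_force: [-0.3, 0.2, -0.1]
grip_width: 1.002
grasp_force: 0.0
```

```bash
python3 - <<'E'
from h import *
to([.598,-.3277,.031])
holders(snap('wrist'))
E
```

```text
t 16.20 pos [ 593.3 -310.2  210.9] xaxis yaw -16.31 tilt [-0.     0.001 -1.   ] F [-0.3  0.2 -0.1] w 1.002 g 0.0 q [ 0.18  0.46  0.33  1.41 -0.15  1.3  -1.34]
shift mm [  9.6  15.6 179.9]
[175.  30.] [44. 41. 41.] z [0.007 0.008] ((730.4535522460938, -276.27691650390625), (13.379349708557129, 35.38036346435547), 55.66889572143555)
[443. 126.] [154. 127.  94.] z [0.012 0.013] ((580.7110595703125, -483.9455871582031), (19.4132022857666, 109.23897552490234), 86.68574523925781)
[280. 158.] [22. 30. 49.] z [0.018 0.023] ((597.4569702148438, -331.6200866699219), (36.0896110534668, 78.2364273071289), 72.67143249511719)
[409. 276.] [18. 34. 65.] z [0.018 0.024] ((440.908935546875, -429.6048583984375), (36.85645294189453, 20.194080352783203), 25.793304443359375)
[364. 323.] [33. 43. 66.] z [0.017 0.024] ((391.82684326171875, -373.0682067871094), (5.1724724769592285, 4.981387615203857), 58.92266845703125)
```

{"name": "jog_arm", "arguments": {"increments": [[0.009,0.017,0.035,0,0,0.015,1],[0.009,0.017,0.07,0,0,0.015,1],[0.009,0.017,0.105,0,0,0.015,1],[0.009,0.017,0.14,0,0,0.015,1],[0.009,0.017,0.165,0,0,0.015,1]]}}

```text
clock: 16.67
position: [0.5967, -0.3278, 0.0448]
ee_rot: [0.989, -0.149, -0.0, -0.001]
ft_force: [0.3, 0.4, 0.4]
grip_width: 1.002
grasp_force: 0.0
```

{"name": "jog_arm", "arguments": {"increments": [[0,0,0.014,0,0,0,1],[0,0,0.014,0,0,0,1],[0,0,0.014,0,0,0,-1],[0,0,0.014,0,0,0,-1],[0,0,0.014,0,0,0,-1]]}}

```text
clock: 17.08
position: [0.5978, -0.331, 0.035]
ee_rot: [0.989, -0.15, 0.002, 0.0]
ft_force: [-0.5, -1.2, 0.0]
grip_width: 0.604
grasp_force: 0.0
```

{"name": "jog_arm", "arguments": {"increments": [[0,0,0,0,0,0,-1],[0,0,0,0,0,0,-1],[0,0,0,0,0,0,-1],[0,0,0,0,0,0,-1]]}}

```text
clock: 17.42
position: [0.5974, -0.3309, 0.0343]
ee_rot: [0.989, -0.15, 0.001, 0.0]
ft_force: [-0.9, 0.6, 6.7]
grip_width: 0.408
grasp_force: 40.9
```

```bash
python3 - <<'E'
from h import *
to([.568,.028,.2])
E
```

```text
t 17.42 pos [ 597.4 -330.9   34.3] xaxis yaw -17.26 tilt [ 0.003 -0.001 -1.   ] F [-0.9  0.6  6.7] w 0.408 g 40.9 q [ 0.23  0.66  0.3   1.51 -0.21  1.   -1.29]
shift mm [-134.1 -334.  -166.1]
```

{"name": "jog_arm", "arguments": {"increments": [[0,0,-0.02,0,0,0,-1],[0,0,-0.055,0,0,0,-1],[0,0,-0.09,0,0,0,-1],[0,0,-0.13,0,0,0,-1],[0,0,-0.165,0,0,0,-1]]}}

```text
clock: 17.83
position: [0.5964, -0.3307, 0.2007]
ee_rot: [0.989, -0.15, 0.001, 0.0]
ft_force: [1.6, 0.2, -1.0]
grip_width: 0.406
grasp_force: 40.1
```

{"name": "jog_arm", "arguments": {"increments": [[-0.013,-0.03,0,0,0,0,-1],[-0.026,-0.065,0,0,0,-0.06,-1],[-0.04,-0.1,0,0,0,-0.12,-1],[-0.053,-0.133,0,0,0,-0.19,-1],[-0.066,-0.165,0,0,0,-0.265,-1]]}}

```text
clock: 18.25
position: [0.5821, -0.1515, 0.1983]
ee_rot: [1.0, -0.016, 0.001, -0.0]
ft_force: [0.7, 0.4, -1.1]
grip_width: 0.41
grasp_force: 40.1
```

```bash
python3 - <<'E'
from h import *
to([.560,.0265,.2])
E
```

```text
t 18.25 pos [ 582.1 -151.5  198.3] xaxis yaw -1.87 tilt [ 0.001 -0.    -1.   ] F [ 0.7  0.4 -1.1] w 0.410 g 40.1 q [-0.01  0.32  0.24  1.62 -0.08  1.22 -1.37]
shift mm [ -27.9 -177.1   -1.8]
```

{"name": "jog_arm", "arguments": {"increments": [[-0.006,-0.036,0,0,0,0,-1],[-0.012,-0.072,0,0,0,0,-1],[-0.018,-0.108,0,0,0,0,-1],[-0.024,-0.144,0,0,0,0,-1],[-0.028,-0.175,0,0,0,0,-1]]}}

```text
clock: 18.67
position: [0.5601, 0.0251, 0.1983]
ee_rot: [1.0, -0.018, 0.001, -0.0]
ft_force: [0.2, 0.3, -0.4]
grip_width: 0.408
grasp_force: 40.1
```

{"name": "jog_arm", "arguments": {"increments": [[0,0,0,0,0,0,-1],[0,0,0,0,0,0,-1]]}}

```text
clock: 18.83
position: [0.5606, 0.0247, 0.1981]
ee_rot: [1.0, -0.016, 0.001, -0.0]
ft_force: [0.2, -0.7, -0.9]
grip_width: 0.414
grasp_force: 40.1
```

```bash
python3 - <<'E'
from h import *
to([.560,.0265,.08])
E
```

```text
t 18.83 pos [560.6  24.7 198.1] xaxis yaw -1.85 tilt [ 0.001  0.001 -1.   ] F [ 0.2 -0.7 -0.9] w 0.414 g 40.1 q [-0.24  0.23  0.13  1.72 -0.03  1.19 -1.7 ]
shift mm [ -0.8  -1.7 118.1]
```

{"name": "jog_arm", "arguments": {"increments": [[0,-0.002,0.035,0,0,0,-1],[0,-0.002,0.07,0,0,0,-1],[0,-0.002,0.1,0,0,0,-1],[0,-0.002,0.117,0,0,0,-1],[0,-0.002,0.117,0,0,0,-1]]}}

```text
clock: 19.25
position: [0.5585, 0.0226, 0.0768]
ee_rot: [1.0, -0.019, -0.003, 0.001]
ft_force: [0.5, -0.1, -1.0]
grip_width: 0.413
grasp_force: 40.1
```

{"name": "jog_arm", "arguments": {"increments": [[0,0,0,0,0,0,0.1],[0,0,0,0,0,0,0.1],[0,0,0,0,0,0,0.1],[0,0,-0.03,0,0,0,0.1],[0,0,-0.065,0,0,0,0.1]]}}

```text
clock: 19.67
position: [0.5599, 0.0238, 0.1458]
ee_rot: [1.0, -0.018, -0.001, 0.0]
ft_force: [0.6, 0.2, 1.3]
grip_width: 0.553
grasp_force: 0.0
```

{"name": "jog_arm", "arguments": {"increments": [[0,0,-0.03,0,0,0,1],[-0.04,0,-0.06,0,0,0.08,1],[-0.06,0.035,-0.07,0,0,0.16,1],[-0.08,0.07,-0.07,0,0,0.24,1],[-0.095,0.11,-0.07,0,0,0.32,1]]}}

```text
clock: 20.08
position: [0.463, -0.079, 0.2185]
ee_rot: [0.984, -0.178, 0.003, -0.001]
ft_force: [1.6, -0.7, -0.0]
grip_width: 1.004
grasp_force: 0.0
```

```bash
python3 - <<'E'
from h import *
s=snap('scene');P=cloud(s)
y=np.radians(-2.1);R=np.array([[np.cos(y),-np.sin(y)],[np.sin(y),np.cos(y)]])
xy=(P[...,:2]-[.531,.0585])@R
m=(abs(xy[...,0])<.078)&(abs(xy[...,1])<.068)
b=s['color'][m].astype(int);k=(b[:,2]-b[:,0])>15;q=np.c_[xy[m],P[m][:,2]][k]*1e3
print('blue in box',len(q));
if len(q): print(np.percentile(q,[3,50,97],axis=0).round())
holders(s);holders(snap('side'))
to([.4125,-.403,.16])
E
```

```text
blue in box 89
[[-21. -54.   4.]
 [  4. -33.  22.]
 [ 42. -14.  32.]]
[142. 149.] [60. 62. 69.] z [0.016 0.021] ((412.6231689453125, -402.39227294921875), (41.222694396972656, 78.92719268798828), 54.00995635986328)
[101. 187.] [142. 128. 102.] z [0.011 0.014] ((580.4337158203125, -480.8249816894531), (21.922264099121094, 111.05348205566406), 88.55265045166016)
[267. 133.] [168. 146. 108.] z [0.011 0.014] ((585.9454956054688, -482.8269348144531), (23.072446823120117, 93.7760009765625), 84.2073974609375)
[305. 149.] [44. 47. 58.] z [0.016 0.021] ((409.46160888671875, -403.9440002441406), (40.05664825439453, 75.60862731933594), 55.39433670043945)
t 20.18 pos [461.7 -85.  217.9] xaxis yaw -21.13 tilt [ 0.004 -0.001 -1.   ] F [-0.  -0.   0.5] w 1.001 g 0.0 q [-0.15  0.    0.24  1.92  0.    1.21 -1.85]
shift mm [ 68.5 314.4  58.1]
```

{"name": "jog_arm", "arguments": {"increments": [[0.008,0.036,0,0,0,0.05,1],[0.016,0.072,0,0,0,0.1,1],[0.024,0.108,0,0,0,0.15,1],[0.032,0.144,0,0,0,0.2,1],[0.04,0.18,0,0,0,0.243,1]]}}

```text
clock: 20.6
position: [0.4379, -0.2634, 0.2174]
ee_rot: [0.955, -0.297, 0.002, 0.0]
ft_force: [1.2, -0.0, 0.0]
grip_width: 1.003
grasp_force: 0.0
```

{"name": "jog_arm", "arguments": {"increments": [[0,0,0,0,0,0,1],[0,0,0,0,0,0,1]]}}

```text
clock: 20.77
position: [0.4376, -0.2637, 0.2169]
ee_rot: [0.955, -0.298, 0.001, 0.0]
ft_force: [0.6, -0.1, -0.3]
grip_width: 1.0
grasp_force: 0.0
```

```bash
python3 - <<'E'
from h import *
to([.412,-.4035,.17])
E
```

```text
t 20.77 pos [ 437.6 -263.7  216.9] xaxis yaw -34.63 tilt [ 0.002 -0.001 -1.   ] F [ 0.6 -0.1 -0.3] w 1.000 g 0.0 q [ 0.05  0.1   0.43  1.84 -0.04  1.21 -1.68]
shift mm [ 58.3 129.5  47.1]
```

{"name": "jog_arm", "arguments": {"increments": [[0.012,0.026,0.01,0,0,0,1],[0.024,0.052,0.02,0,0,0,1],[0.036,0.078,0.03,0,0,0,1],[0.048,0.104,0.04,0,0,0,1],[0.058,0.129,0.04,0,0,0,1]]}}

```text
clock: 21.18
position: [0.4134, -0.4001, 0.1746]
ee_rot: [0.956, -0.294, -0.0, -0.0]
ft_force: [0.9, 0.1, -0.3]
grip_width: 1.005
grasp_force: 0.0
```

{"name": "jog_arm", "arguments": {"increments": [[0,0,0,0,0,0,1],[0,0,0,0,0,0,1]]}}

```text
clock: 21.35
position: [0.4132, -0.4008, 0.1761]
ee_rot: [0.955, -0.296, 0.0, 0.0]
ft_force: [0.1, 0.8, 0.1]
grip_width: 0.998
grasp_force: 0.0
```

```bash
python3 - <<'E'
from h import *
holders(snap('wrist'))
to([.412,-.4045,.033])
E
```

```text
[256.   2.] [87. 72. 53.] z [0.01  0.012] ((526.6721801757812, -475.7958984375), (9.727856636047363, 2.956820487976074), 59.05733871459961)
[267. 176.] [19. 26. 42.] z [0.018 0.023] ((412.0630187988281, -407.54632568359375), (36.15971755981445, 78.56573486328125), 54.33174133300781)
t 21.40 pos [ 414.  -399.5  176. ] xaxis yaw -34.30 tilt [ 0.001  0.    -1.   ] F [1.3 0.3 0.1] w 1.000 g 0.0 q [ 0.25  0.3   0.52  1.72 -0.16  1.16 -1.35]
shift mm [  1.    5.3 143. ]
```

{"name": "jog_arm", "arguments": {"increments": [[0.001,0.005,0.035,0,0,0.015,1],[0.001,0.005,0.07,0,0,0.015,1],[0.001,0.005,0.105,0,0,0.015,1],[0.001,0.005,0.135,0,0,0.015,1],[0.001,0.005,0.143,0,0,0.015,1]]}}

```text
clock: 21.82
position: [0.4109, -0.401, 0.0286]
ee_rot: [0.954, -0.301, -0.002, -0.002]
ft_force: [-0.4, 0.7, -0.4]
grip_width: 0.998
grasp_force: 0.0
```

{"name": "jog_arm", "arguments": {"increments": [[0,0,0,0,0,0,-1],[0,0,0,0,0,0,-1],[0,0,0,0,0,0,-1],[0,0,0,0,0,0,-1],[0,0,0,0,0,0,-1]]}}

```text
clock: 22.23
position: [0.4126, -0.4054, 0.0346]
ee_rot: [0.953, -0.302, 0.002, 0.0]
ft_force: [-0.4, 0.4, 8.7]
grip_width: 0.406
grasp_force: 40.1
```

{"name": "jog_arm", "arguments": {"increments": [[0,0,0,0,0,0,-1],[0,0,0,0,0,0,-1],[0,0,-0.02,0,0,0,-1],[0,0,-0.06,0,0,0,-1],[0,0,-0.1,0,0,0,-1]]}}

```text
clock: 22.65
position: [0.4107, -0.4042, 0.1337]
ee_rot: [0.953, -0.302, -0.001, -0.0]
ft_force: [1.6, 0.3, -1.4]
grip_width: 0.408
grasp_force: 40.5
```

{"name": "jog_arm", "arguments": {"increments": [[0,0,-0.04,0,0,0,-1],[0,0,-0.08,0,0,0,-1],[0,0,-0.09,0,0,0,-1],[0,0,-0.09,0,0,0,-1]]}}

```text
clock: 22.98
position: [0.4126, -0.4061, 0.2273]
ee_rot: [0.953, -0.302, 0.004, 0.001]
ft_force: [-0.1, 0.6, -1.5]
grip_width: 0.413
grasp_force: 40.6
```

```bash
python3 - <<'E'
from h import *
s=snap('scene');P=cloud(s)
y=np.radians(-2.1);R=np.array([[np.cos(y),-np.sin(y)],[np.sin(y),np.cos(y)]])
xy=(P[...,:2]-[.531,.0585])@R
for yy in range(65,-70,-10):
    print('%4d'%yy,' '.join('%3.0f'%(np.percentile(P[...,2][k],80)*1e3) if (k:=(abs(xy[...,0]*1e3-xx)<5)&(abs(xy[...,1]*1e3-yy)<5)).sum()>1 else ' --' for xx in range(-75,80,10)))
to([.555,.0265,.22])
E
```

```text
65  68   8   7   8   7   7   6   8   5   8   8   8  --  --  --  --
  55  79   9   7   9   8   7   7   7   8   7   8   7  --  --  --  --
  45  70   6   8   7   8   7   6  10   8   8   8   8  --  --  --  --
  35  69   7  17   8  32  25  21  31  16  11  19  31  41  --  --  88
  25  76  --  42  45  50  46  48  41  43  44  46  46  47  43  --  --
  15  71  --  41  47  48  49  46  43  39  44  49  47  48  47  --  --
   5  74  --  41  45  43  45  42  39  43  43  43  43  45  42  --  --
  -5  71   7   7   5   9   9   8   8   6   7   7   6  --  --  --  --
 -15  66   8   6   9   7   8   9  30  23  19  21  22  21  --  --  --
 -25  73  21  20  22  27   8  --  31  24  25  26  24  26  --  --  --
 -35  75  37  35  34  33  33  25  28  22  24  24  22  26  --  --  --
 -45  81  35  32  36  36  34  34  28  24  24  25  24  26  --  --  --
 -55  65  34  34  36  38  33  31   5   8   7   7   7  --  --  --  --
 -65  82  82  70  87  72  87  71  77  75  73  80  74  86  86  86  88
t 23.03 pos [ 412.  -405.2  224.5] xaxis yaw -35.19 tilt [ 0.004 -0.002 -1.   ] F [-0.3 -0.4 -1. ] w 0.414 g 40.6 q [ 0.24  0.26  0.54  1.66 -0.14  1.25 -1.37]
shift mm [-131.9 -435.3    4.3]
```

{"name": "jog_arm", "arguments": {"increments": [[-0.012,-0.035,0,0,0,-0.11,-1],[-0.024,-0.07,0,0,0,-0.22,-1],[-0.036,-0.105,0,0,0,-0.33,-1],[-0.048,-0.14,0,0,0,-0.45,-1],[-0.055,-0.175,0,0,0,-0.577,-1]]}}

```text
clock: 23.45
position: [0.4663, -0.2277, 0.221]
ee_rot: [1.0, -0.017, -0.001, -0.0]
ft_force: [2.0, -0.2, -0.2]
grip_width: 0.412
grasp_force: 40.6
```

```bash
python3 - <<'E'
from h import *
to([.550,.027,.22])
E
```

```text
t 23.45 pos [ 466.3 -227.7  221. ] xaxis yaw -1.92 tilt [-0.002  0.001 -1.   ] F [ 2.  -0.2 -0.2] w 0.412 g 40.6 q [ 0.03  0.12  0.36  1.8  -0.04  1.23 -1.2 ]
shift mm [  75.1 -257.3    1.1]
```

{"name": "jog_arm", "arguments": {"increments": [[0.01,-0.035,0,0,0,0,-1],[0.02,-0.07,0,0,0,0,-1],[0.03,-0.105,0,0,0,0,-1],[0.04,-0.14,0,0,0,0,-1],[0.05,-0.175,0,0,0,0,-1]]}}

```text
clock: 23.87
position: [0.5235, -0.0551, 0.2209]
ee_rot: [1.0, -0.02, -0.001, -0.0]
ft_force: [1.5, -0.0, -0.4]
grip_width: 0.405
grasp_force: 40.6
```

{"name": "jog_arm", "arguments": {"increments": [[0.012,-0.035,0,0,0,0,-1],[0.025,-0.07,0,0,0,0,-1],[0.025,-0.082,0,0,0,0,-1],[0.025,-0.082,0,0,0,0,-1],[0.025,-0.082,0,0,0,0,-1]]}}

```text
clock: 24.28
position: [0.5515, 0.0242, 0.2209]
ee_rot: [1.0, -0.019, -0.001, 0.0]
ft_force: [-0.2, -1.0, -0.5]
grip_width: 0.411
grasp_force: 40.5
```

```bash
python3 - <<'E'
from h import *
to([.550,.027,.079])
E
```

```text
t 24.28 pos [551.5  24.2 220.9] xaxis yaw -2.16 tilt [-0.002 -0.001 -1.   ] F [-0.2 -1.  -0.5] w 0.411 g 40.5 q [-0.26  0.19  0.16  1.71 -0.03  1.24 -1.71]
shift mm [ -1.3  -2.8 141.9]
```

{"name": "jog_arm", "arguments": {"increments": [[0,-0.003,0.035,0,0,0,-1],[0,-0.003,0.07,0,0,0,-1],[0,-0.003,0.105,0,0,0,-1],[0,-0.003,0.135,0,0,0,-1],[0,-0.003,0.142,0,0,0,-1]]}}

```text
clock: 24.7
position: [0.5487, 0.0246, 0.0752]
ee_rot: [1.0, -0.021, -0.004, 0.001]
ft_force: [-1.1, 0.0, -0.3]
grip_width: 0.414
grasp_force: 40.5
```

{"name": "jog_arm", "arguments": {"increments": [[0,0,0,0,0,0,-1],[0,0,0,0,0,0,0.1],[0,0,0,0,0,0,0.1],[0,0,0,0,0,0,0.1],[0,0,-0.035,0,0,0,0.1]]}}

```text
clock: 25.12
position: [0.5497, 0.0267, 0.1119]
ee_rot: [1.0, -0.019, -0.003, 0.001]
ft_force: [-1.3, 0.5, -0.8]
grip_width: 0.549
grasp_force: 0.0
```

{"name": "jog_arm", "arguments": {"increments": [[0,0,-0.04,0,0,0,0.1],[0,0,-0.08,0,0,0,1],[-0.01,0.035,-0.1,0,0,0,1],[-0.02,0.07,-0.1,0,0,0,1],[-0.03,0.105,-0.1,0,0,0,1]]}}

```text
clock: 25.53
position: [0.5191, -0.0779, 0.2188]
ee_rot: [1.0, -0.019, 0.003, -0.0]
ft_force: [-0.4, -1.4, -1.0]
grip_width: 1.0
grasp_force: 0.0
```

{"name": "jog_arm", "arguments": {"increments": [[0,0.035,0,0,0,0,1],[0,0.07,0,0,0,0,1],[0,0.075,0,0,0,0,1],[0,0.075,0,0,0,0,1],[0,0.075,0,0,0,0,1]]}}

```text
clock: 25.95
position: [0.5157, -0.1513, 0.2163]
ee_rot: [1.0, -0.02, 0.001, -0.0]
ft_force: [-0.3, 1.1, 0.0]
grip_width: 1.0
grasp_force: 0.0
```

```bash
python3 - <<'E'
from h import *
to([.5214,-.1608,.0358])
s=snap('scene');P=cloud(s);d=snap('side');w=snap('wrist')
y=np.radians(-2.1);R=np.array([[np.cos(y),-np.sin(y)],[np.sin(y),np.cos(y)]])
xy=(P[...,:2]-[.531,.0585])@R
for yy in range(65,-70,-10):
    print('%4d'%yy,' '.join('%3.0f'%(np.percentile(P[...,2][k],80)*1e3) if (k:=(abs(xy[...,0]*1e3-xx)<5)&(abs(xy[...,1]*1e3-yy)<5)).sum()>1 else ' --' for xx in range(-75,80,10)))
im=np.hstack([cv2.resize(s['color'][120:280,180:400],(480,350)),cv2.resize(w['color'],(320,350))])
cv2.imwrite('pics/k.png',im[:,:,::-1])
for c in(s,d,w):
    Q=cloud(c);V=c['color'].max(-1)
    m=(V<55)&(Q[...,2]>.034)&(Q[...,2]<.055)&(abs(Q[...,0]-.521)<.05)&(abs(Q[...,1]+.161)<.03)
    if m.sum()>20: print(m.sum(),cv2.minAreaRect((Q[m][:,:2]*1e3).astype(np.float32)))
E
```

```text
t 25.95 pos [ 515.7 -151.3  216.3] xaxis yaw -2.26 tilt [ 0.002  0.    -1.   ] F [-0.3  1.1  0. ] w 1.000 g 0.0 q [-0.06  0.16  0.29  1.76 -0.05  1.22 -1.37]
shift mm [  5.7   9.4 180.5]
  65  57   7   7   8   7   9   9   8   9   7   9   7  --  --  --  --
  55  67   7   7   6   6   7   8   8   6   7   9   8  --  --  --  85
  45  52   6   7   8   7   7   7   7   8   5   7   6  --  --  --  --
  35  66   7   8  23  22  36  11  34  10   7  21  26  39  --  --  --
  25  79  --  40  43  46  45  47  41  38  42  47  49  48  42  --  --
  15  77  --  41  47  48  47  48  43  40  46  46  47  47  48  --  --
   5  83  --  40  42  43  44  45  44  38  40  45  46  46  44  --  --
  -5  65  10   7   7   7   7   9   7   5   6   8   7  --  --  --  --
 -15  57   8   8  10   3   8  50  51  46  48  48  47  48  52  56  --
 -25  64  25  28  30  31  --  53  48  50  47  48  49  48  53  --  --
 -35  81  34  37  35  35  34  52  50  51  49  50  49  52  51  --  87
 -45  71  37  36  36  35  40  57  50  45  48  46  47  46  53  --  --
 -55  69  35  36  35  34  35  29   7   7   7   8   6  --  --  --  --
 -65  85  81  79  79  74  87  74  81  83  72  79  75  85  87  86  90
88 ((520.9747924804688, -157.45440673828125), (17.098495483398438, 71.71886444091797), 89.02622985839844)
65 ((518.2481689453125, -160.92767333984375), (23.48495101928711, 63.05421447753906), 88.19617462158203)
1388 ((520.917724609375, -161.063720703125), (15.550410270690918, 69.5611572265625), 88.01541137695312)
```

View pics/k.png

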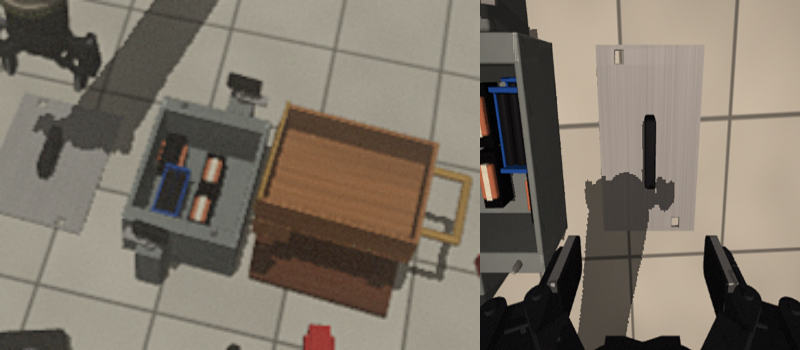

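All the parts are inside the box with a top height of about 57 mm, the tray is down, and the cover lies undisturbed at (650,150) in the wrist crop. I'll regrasp the cover.

{"name": "jog_arm", "arguments": {"increments": [[0.006,0.0095,0.035,0,0,0,1],[0.006,0.0095,0.07,0,0,0,1],[0.006,0.0095,0.105,0,0,0,1],[0.006,0.0095,0.14,0,0,0,1],[0.006,0.0095,0.165,0,0,0,1]], "grip_force": 80}}

```text
clock: 26.52
position: [0.5201, -0.1597, 0.0476]
ee_rot: [1.0, -0.019, -0.001, -0.0]
ft_force: [-0.5, -0.5, 0.2]
grip_width: 1.003
grasp_force: 0.0
```

{"name": "jog_arm", "arguments": {"increments": [[0,0,0.01,0,0,0,1],[0,0,0.014,0,0,0,1],[0,0,0.014,0,0,0,1],[0,0,0.014,0,0,0,1]]}}

```text
clock: 26.85
position: [0.5222, -0.1614, 0.0379]
ee_rot: [1.0, -0.019, 0.001, 0.0]
ft_force: [0.2, 0.5, 0.1]
grip_width: 0.999
grasp_force: 0.0
```

```bash
python3 - <<'E'
from h import *
to([.5214,-.1608,.0358])
E
```

```text
t 26.85 pos [ 522.2 -161.4   37.9] xaxis yaw -2.22 tilt [ 0.002 -0.    -1.   ] F [0.2 0.5 0.1] w 0.999 g 0.0 q [-0.01  0.4   0.27  1.9  -0.14  0.86 -1.29]
shift mm [-0.8 -0.6  2.1]
```

{"name": "jog_arm", "arguments": {"increments": [[0,0,0,0,0,0,-1],[0,0,0,0,0,0,-1],[0,0,0,0,0,0,-1],[0,0,0,0,0,0,-1],[0,0,0,0,0,0,-1]]}}

```text
clock: 27.27
position: [0.5212, -0.1615, 0.0367]
ee_rot: [1.0, -0.02, 0.0, -0.0]
ft_force: [-0.3, -0.7, 0.2]
grip_width: 0.297
grasp_force: 0.0
```

{"name": "jog_arm", "arguments": {"increments": [[0,0,0,0,0,0,-1],[0,0,0,0,0,0,-1],[0,0,-0.015,0,0,0,-1],[0,0,-0.04,0,0,0,-1],[0,0,-0.07,0,0,0,-1]]}}

```text
clock: 27.68
position: [0.5192, -0.1611, 0.1051]
ee_rot: [1.0, -0.02, -0.002, -0.0]
ft_force: [0.1, 0.8, -3.5]
grip_width: 0.172
grasp_force: 78.1
```

{"name": "jog_arm", "arguments": {"increments": [[0,0,-0.03,0,0,0,-1],[0,0,-0.06,0,0,0,-1],[0,0,-0.09,0,0,0,-1],[0,-0.02,-0.095,0,0,0,-1],[0,-0.04,-0.095,0,0,0,-1]]}}

```text
clock: 28.1
position: [0.5232, -0.1224, 0.2036]
ee_rot: [1.0, -0.021, 0.002, 0.0]
ft_force: [-0.6, 0.7, -4.1]
grip_width: 0.176
grasp_force: 78.3
```

```bash
python3 - <<'E'
from h import *
to([.532,.0588,.19])
E
```

```text
t 28.10 pos [ 523.2 -122.4  203.6] xaxis yaw -2.41 tilt [ 0.004 -0.001 -1.   ] F [-0.6  0.7 -4.1] w 0.176 g 78.3 q [-0.1   0.17  0.27  1.78 -0.05  1.19 -1.43]
shift mm [   1.1 -181.4   13.5]
```

{"name": "jog_arm", "arguments": {"increments": [[0,-0.03,0,0,0,0,-1],[0,-0.06,0,0,0,0,-1],[0,-0.095,0,0,0,0,-1],[0,-0.13,0,0,0,0,-1],[0.001,-0.165,0.005,0,0,0,-1]]}}

```text
clock: 28.52
position: [0.5297, 0.0448, 0.1966]
ee_rot: [1.0, -0.02, 0.0, -0.0]
ft_force: [1.7, -0.2, -3.8]
grip_width: 0.175
grasp_force: 78.3
```

{"name": "jog_arm", "arguments": {"increments": [[0,-0.01,0.01,0,0,-0.003,-1],[0,-0.016,0.015,0,0,-0.003,-1],[0,-0.016,0.02,0,0,-0.003,-1],[0,-0.016,0.02,0,0,-0.003,-1],[0,-0.016,0.02,0,0,-0.003,-1]]}}

```text
clock: 28.93
position: [0.5305, 0.0573, 0.1761]
ee_rot: [1.0, -0.019, -0.0, 0.0]
ft_force: [-0.5, -0.4, -3.2]
grip_width: 0.175
grasp_force: 78.4
```

```bash
python3 - <<'E'
from h import *
to([.532,.0588,.145])
w=snap('wrist')
P=cloud(w);z=P[...,2]
m=(w['color'].max(-1)<50)&(z>.17)&(z<.19)&(abs(P[...,0]-.53)<.05)&(abs(P[...,1]-.06)<.03)
m=(w['color'].max(-1)>90)&(z>.13)&(z<.165)&(abs(P[...,0]-.53)<.15)&(abs(P[...,1]-.06)<.1)
print(m.sum(),np.median(z[m]) if m.any() else 0, cv2.minAreaRect((P[m][:,:2]*1e3).astype(np.float32)) if m.any() else 0)
cv2.imwrite('pics/l.png',w['color'][:,:,::-1])
E
```

```text
t 28.93 pos [530.5  57.3 176.1] xaxis yaw -2.22 tilt [-0.001 -0.001 -1.   ] F [-0.5 -0.4 -3.2] w 0.175 g 78.4 q [-0.31  0.19  0.13  1.81 -0.03  1.14 -1.78]
shift mm [ 1.4 -1.6 31.1]
78377 0.1435655350281576 ((539.994140625, 70.02387237548828), (183.7186737060547, 184.7455596923828), 87.72246551513672)
```

View pics/l.png

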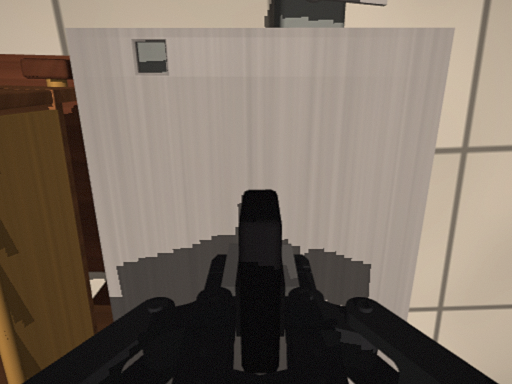

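The wrist view shows the cover held level, with the hole near pin +x at (151,56).

```bash
python3 - <<'E'
from h import *
st();w=load('wrist');z=cloud(w)[...,2]
print('plate z',np.median(z[100:180,150:230]))
g=w['color'].min(-1).astype(int)
sub=(z[30:85,120:185]<.13)
v,u=np.nonzero(sub);u=u+120;v=v+30;zt=np.median(z[100:180,150:230])
a=ray(w,134.5,56,zt)[:2];b=ray(w,168,56,zt)[:2];t=ray(w,151,39,zt)[:2];d=ray(w,151,75,zt)[:2]
print(np.round([a*1e3,b*1e3,t*1e3,d*1e3],1),'by depth',[u.min(),u.max(),v.min(),v.max()],np.round(ray(w,(u.min()+u.max())/2,(v.min()+v.max())/2,zt)*1e3,1))
E
```

```text
t 28.98 pos [530.8  57.5 176.5] xaxis yaw -2.22 tilt [ 0.    -0.001 -1.   ] F [-0.2 -0.1 -2.9] w 0.174 g 78.4 q [-0.31  0.19  0.13  1.81 -0.03  1.14 -1.78]
plate z 0.143552406564434
[[623.1 104.6]
 [622.6  90.9]
 [629.2  97. ]
 [615.5  98.9]] by depth [np.int64(137), np.int64(166), np.int64(43), np.int64(72)] [622.3  97.8 143.6]
```

{"name": "jog_arm", "arguments": {"increments": [[0.0013,-0.002,0.01,0,0,0,-1],[0.0013,-0.002,0.02,0,0,0,-1],[0.0013,-0.002,0.03,0,0,0,-1],[0.0013,-0.002,0.032,0,0,0,-1],[0.0013,-0.002,0.032,0,0,0,-1]]}}

```text
clock: 29.4
position: [0.5312, 0.0609, 0.143]
ee_rot: [1.0, -0.018, -0.001, 0.0]
ft_force: [-0.7, 1.0, -2.7]
grip_width: 0.176
grasp_force: 78.3
```

{"name": "jog_arm", "arguments": {"increments": [[0,0,0.003,0,0,0,-1],[0,0,0.006,0,0,0,-1],[0,0,0.009,0,0,0,-1],[0,0,0.009,0,0,0,-1],[0,0,0.009,0,0,0,-1]]}}

```text
clock: 29.82
position: [0.532, 0.061, 0.1353]
ee_rot: [1.0, -0.018, -0.0, 0.0]
ft_force: [-0.7, -1.5, -3.8]
grip_width: 0.174
grasp_force: 78.6
```

```bash
python3 - <<'E'
from h import *
to([.532,.0595,.126])
E
```

```text
t 29.82 pos [532.   61.  135.3] xaxis yaw -2.09 tilt [-0. -0. -1.] F [-0.7 -1.5 -3.8] w 0.174 g 78.6 q [-0.31  0.24  0.13  1.85 -0.03  1.06 -1.78]
shift mm [0.1 1.5 9.3]
```

{"name": "jog_arm", "arguments": {"increments": [[0,0.001,0.003,0,0,0,-1],[0,0.001,0.005,0,0,0,-1],[0,0.001,0.007,0,0,0,-1],[0,0.001,0.009,0,0,0,-1],[0,0.001,0.009,0,0,0,-1]]}}

```text
clock: 30.23
position: [0.532, 0.0604, 0.1268]
ee_rot: [1.0, -0.018, 0.0, -0.0]
ft_force: [-2.3, -1.2, 3.6]
grip_width: 0.179
grasp_force: 79.1
```

{"name": "jog_arm", "arguments": {"increments": [[0,0,0,0,0,0,-1],[0,0,0.001,0,0,0,-1],[0,0,0.001,0,0,0,-1]]}}

```text
clock: 30.48
position: [0.5321, 0.0604, 0.1267]
ee_rot: [1.0, -0.018, 0.0, -0.0]
ft_force: [-8.8, -0.9, 14.9]
grip_width: 0.176
grasp_force: 81.3
```

```bash
python3 - <<'E'
from h import *
to([.532,.0595,.126])
s=snap('side');P=cloud(s);y=np.radians(-2.1);R=np.array([[np.cos(y),-np.sin(y)],[np.sin(y),np.cos(y)]])
for c in(s,snap('scene'),snap('wrist')):
    P=cloud(c);xy=(P[...,:2]-[.531,.0585])@R*1e3
    for X,Y in((85,-65),(-85,60),(85,10),(-85,-10),(60,-60),(-60,-60),(60,50)):
        k=(abs(xy[...,0]-X)<8)&(abs(xy[...,1]-Y)<8)&(P[...,2]<.12)&(P[...,2]>.05)
        print((X,Y),'%.1f'%(np.median(P[...,2][k])*1e3) if k.sum()>5 else '-',end=' ')
    print()
E
```

```text
t 30.48 pos [532.1  60.4 126.7] xaxis yaw -2.07 tilt [ 0.  0. -1.] F [-8.8 -0.9 14.9] w 0.176 g 81.3 q [-0.31  0.25  0.13  1.86 -0.04  1.04 -1.78]
shift mm [-0.   0.9  0.7]
(85, -65) 93.3 (-85, 60) 94.1 (85, 10) 93.8 (-85, -10) 92.8 (60, -60) 94.0 (-60, -60) 94.0 (60, 50) - 
(85, -65) 93.5 (-85, 60) 93.1 (85, 10) 93.8 (-85, -10) - (60, -60) 93.1 (-60, -60) - (60, 50) 93.5 
(85, -65) 94.3 (-85, 60) 94.3 (85, 10) 94.4 (-85, -10) - (60, -60) 94.3 (-60, -60) 94.2 (60, 50) 94.3
```

{"name": "jog_arm", "arguments": {"increments": [[0,0,0,0,0,0,0.2],[0,0,0,0,0,0,0.2],[0,0,0,0,0,0,0.2],[0,0,-0.03,0,0,0,0.2],[0,0,-0.068,0,0,0,0.2]]}}

```text
clock: 31.05
position: [0.5302, 0.0599, 0.1913]
ee_rot: [1.0, -0.018, -0.003, 0.001]
ft_force: [1.1, 0.5, 0.2]
grip_width: 0.599
grasp_force: 0.0
```

{"name": "jog_arm", "arguments": {"increments": [[0.025,0.006,0,0,0,-0.12,0.2],[0.05,0.012,0,0,0,-0.24,0.2],[0.076,0.02,0,0,0,-0.36,0.2],[0.1,0.026,0,0,0,-0.48,0.2],[0.126,0.032,0,0,0,-0.6,0.2]]}}

```text
clock: 31.47
position: [0.6578, 0.0233, 0.1932]
ee_rot: [0.96, 0.281, 0.0, 0.0]
ft_force: [0.4, -0.0, 0.7]
grip_width: 0.601
grasp_force: 0.0
```

{"name": "jog_arm", "arguments": {"increments": [[0,0,0,0,0,-0.12,0.2],[0,0,0,0,0,-0.24,0.2],[0,0,0,0,0,-0.36,0.2],[0,0,0,0,0,-0.48,0.2],[0,0,0,0,0,-0.6,0.2]]}}

```text
clock: 31.88
position: [0.6569, 0.0237, 0.1929]
ee_rot: [0.834, 0.552, -0.0, -0.0]
ft_force: [-1.1, -1.3, -0.9]
grip_width: 0.6
grasp_force: 0.0
```

{"name": "jog_arm", "arguments": {"increments": [[0,0,0,0,0,-0.12,0.2],[0,0,0,0,0,-0.24,0.2],[0,0,0,0,0,-0.29,0.2],[0,0,0,0,0,-0.29,0.2],[0,0,0,0,0,-0.29,0.2]]}}

```text
clock: 32.3
position: [0.6568, 0.0236, 0.1931]
ee_rot: [0.748, 0.664, -0.0, -0.0]
ft_force: [0.1, 0.7, -0.3]
grip_width: 0.597
grasp_force: 0.0
```

```bash
python3 - <<'E'
from h import *
to([.6576,.024,.139])
c=snap('wrist');s=snap('scene')
for c in(c,s):
  P=cloud(c)
  for X,Y in((.6576,.024),(.4032,.0945)):
    k=(abs(P[...,0]-X)<.045)&(abs(P[...,1]-Y)<.045)&(P[...,2]>.131)&(P[...,2]<.142)&(c['color'].max(-1)<70)
    if k.sum()>20: print(k.sum(),np.percentile(P[k][:,2],90),cv2.minAreaRect((P[k][:,:2]*1e3).astype(np.float32)))
  xy=P
E
```

```text
t 32.30 pos [656.8  23.6 193.1] xaxis yaw 83.17 tilt [-0.  0. -1.] F [ 0.1  0.7 -0.3] w 0.597 g 0.0 q [-0.07  0.44 -0.05  1.45  0.02  1.25 -0.24]
shift mm [ 0.5  0.8 54.1]
1731 0.1374105584702821 ((657.5594482421875, 24.081615447998047), (46.96488571166992, 12.924827575683594), 82.58177185058594)
34 0.13748619791937922 ((659.9092407226562, 39.28602600097656), (13.507376670837402, 20.20787811279297), 2.0083255767822266)
62 0.13781300883331887 ((404.91070556640625, 95.06502532958984), (44.04109191894531, 16.976295471191406), 85.8802490234375)
```

{"name": "jog_arm", "arguments": {"increments": [[0.0005,0.001,0.02,0,0,0,0.2],[0.0005,0.001,0.04,0,0,0,0.2],[0.0005,0.001,0.054,0,0,0,0.2],[0.0005,0.001,0.054,0,0,0,0.2],[0.0005,0.001,0.054,0,0,0,-1]], "grip_force": 60}}

```text
clock: 32.82
position: [0.6575, 0.0241, 0.139]
ee_rot: [0.748, 0.664, -0.001, -0.0]
ft_force: [0.5, -1.1, -0.1]
grip_width: 0.474
grasp_force: 0.0
```

{"name": "jog_arm", "arguments": {"increments": [[0,0,0,0,0,0,-1],[0,0,0,0,0,0,-1],[0,0,0,0,0,0,-1],[0,0,0,0,0,0,-1],[0,0,0,0,0,0,-1]]}}

```text
clock: 33.23
position: [0.6576, 0.0243, 0.1411]
ee_rot: [0.747, 0.664, 0.0, -0.0]
ft_force: [-6.8, 1.2, 7.2]
grip_width: 0.138
grasp_force: 59.6
```

{"name": "jog_arm", "arguments": {"increments": [[0,0,0,0,0,0.08,-1],[0,0,0,0,0,0.18,-1],[0,0,0,0,0,0.28,-1],[0,0,0,0,0,0.38,-1],[0,0,0,0,0,0.48,-1]]}}

```text
clock: 33.65
position: [0.6578, 0.0242, 0.1411]
ee_rot: [0.885, 0.466, 0.0, 0.0]
ft_force: [-5.1, -0.1, 6.4]
grip_width: 0.135
grasp_force: 59.4
```

{"name": "jog_arm", "arguments": {"increments": [[0,0,0,0,0,0.1,-1],[0,0,0,0,0,0.2,-1],[0,0,0,0,0,0.3,-1],[0,0,0,0,0,0.4,-1],[0,0,0,0,0,0.5,-1]]}}

```text
clock: 34.07
position: [0.6579, 0.024, 0.1411]
ee_rot: [0.973, 0.232, 0.0, 0.0]
ft_force: [-4.2, -1.2, 5.7]
grip_width: 0.135
grasp_force: 59.4
```

{"name": "jog_arm", "arguments": {"increments": [[0,0,0,0,0,0.1,-1],[0,0,0,0,0,0.2,-1],[0,0,0,0,0,0.3,-1],[0,0,0,0,0,0.4,-1],[0,0,0,0,0,0.46,-1]]}}

```text
clock: 34.48
position: [0.6579, 0.0238, 0.1411]
ee_rot: [1.0, 0.004, 0.0, 0.0]
ft_force: [-5.1, -1.5, 5.8]
grip_width: 0.135
grasp_force: 59.5
```

```bash
python3 - <<'E'
from h import *
o,_=st();print(o['torque'])
E
```

```text
t 34.48 pos [657.9  23.8 141.1] xaxis yaw 0.45 tilt [ 0.001 -0.    -1.   ] F [-5.1 -1.5  5.8] w 0.135 g 59.5 q [-0.26  0.49  0.21  1.51 -0.11  1.15 -1.59]
[-0.43596478  1.0816928   0.04907063]
```

{"name": "jog_arm", "arguments": {"increments": [[0,0,0,0,0,0.03,-1],[0,0,0,0,0,0.05,-1],[0,0,0,0,0,0.06,-1],[0,0,0,0,0,0.06,-1]]}}

```text
clock: 34.82
position: [0.6579, 0.0237, 0.1411]
ee_rot: [1.0, -0.023, 0.0, 0.0]
ft_force: [-5.2, -1.8, 6.5]
grip_width: 0.139
grasp_force: 59.6
```

```bash
python3 - <<'E'
from h import *
o,_=st();print(o['torque'])
E
```

```text
t 34.82 pos [657.9  23.7 141.1] xaxis yaw -2.67 tilt [ 0.001 -0.    -1.   ] F [-5.2 -1.8  6.5] w 0.139 g 59.6 q [-0.27  0.49  0.22  1.51 -0.11  1.15 -1.64]
[-0.50659834  1.19199206  0.44990103]
```

{"name": "jog_arm", "arguments": {"increments": [[0,0,0,0,0,0.03,-1],[0,0,0,0,0,0.03,-1],[0,0,0,0,0,0,0.2],[0,0,0,0,0,0,0.2],[0,0,0,0,0,0,0.2]]}}

```text
clock: 35.23
position: [0.6582, 0.0243, 0.1402]
ee_rot: [1.0, -0.023, 0.001, -0.0]
ft_force: [-0.0, -0.4, 0.1]
grip_width: 0.552
grasp_force: 0.0
```

{"name": "jog_arm", "arguments": {"increments": [[0,0,-0.03,0,0,0,0.2],[0,0,-0.065,0,0,0,0.2],[-0.025,-0.006,-0.065,0,0,-0.12,0.2],[-0.055,-0.012,-0.065,0,0,-0.24,0.2],[-0.085,-0.019,-0.065,0,0,-0.36,0.2]]}}

```text
clock: 35.65
position: [0.5732, 0.047, 0.2051]
ee_rot: [0.987, 0.158, 0.001, 0.0]
ft_force: [0.4, 0.1, 0.1]
grip_width: 0.597
grasp_force: 0.0
```

{"name": "jog_arm", "arguments": {"increments": [[0,0,0,0,0,-0.12,0.2],[0,0,0,0,0,-0.24,0.2],[0,0,0,0,0,-0.36,0.2],[0,0,0,0,0,-0.48,0.2],[0,0,0,0,0,-0.6,0.2]]}}

```text
clock: 36.07
position: [0.5739, 0.0471, 0.2049]
ee_rot: [0.896, 0.443, 0.0, 0.0]
ft_force: [0.4, 0.2, -0.1]
grip_width: 0.597
grasp_force: 0.0
```

{"name": "jog_arm", "arguments": {"increments": [[0,0,0,0,0,-0.12,0.2],[0,0,0,0,0,-0.24,0.2],[0,0,0,0,0,-0.36,0.2],[0,0,0,0,0,-0.48,0.2],[0,0,0,0,0,-0.57,0.2]]}}

```text
clock: 36.48
position: [0.5739, 0.047, 0.2048]
ee_rot: [0.735, 0.678, 0.0, 0.0]
ft_force: [0.4, -0.1, 0.1]
grip_width: 0.599
grasp_force: 0.0
```

```bash
python3 - <<'E'
from h import *
to([.4039,.0947,.195])
E
```

```text
t 36.48 pos [573.9  47.  204.8] xaxis yaw 85.32 tilt [ 0.001  0.    -1.   ] F [ 0.4 -0.1  0.1] w 0.599 g 0.0 q [-0.18  0.26  0.03  1.67 -0.01  1.22 -0.24]
shift mm [  33.7 -173.4    9.7]
```

{"name": "jog_arm", "arguments": {"increments": [[0.007,-0.035,0,0,0,0,0.2],[0.014,-0.07,0,0,0,0,0.2],[0.021,-0.105,0,0,0,0,0.2],[0.028,-0.14,0,0,0,0,0.2],[0.034,-0.173,0,0,0,0,0.2]]}}

```text
clock: 36.9
position: [0.4027, 0.0963, 0.2045]
ee_rot: [0.738, 0.675, 0.0, 0.0]
ft_force: [-0.2, 0.7, 1.6]
grip_width: 0.602
grasp_force: 0.0
```

{"name": "jog_arm", "arguments": {"increments": [[0,0,0,0,0,0,0.2],[0,0,0,0,0,0,0.2],[0,0,0,0,0,0,0.2]]}}

```text
clock: 37.15
position: [0.405, 0.0958, 0.205]
ee_rot: [0.737, 0.675, 0.001, 0.0]
ft_force: [0.5, 0.6, -0.4]
grip_width: 0.6
grasp_force: 0.0
```

```bash
python3 - <<'E'
from h import *
c=snap('wrist');P=cloud(c)
k=(abs(P[...,0]-.404)<.045)&(abs(P[...,1]-.0945)<.045)&(P[...,2]>.131)&(P[...,2]<.142)&(c['color'].max(-1)<70)
if k.sum()>20: print(k.sum(),np.percentile(P[k][:,2],90),cv2.minAreaRect((P[k][:,:2]*1e3).astype(np.float32)))
to([.4039,.0947,.139])
E
```

```text
1525 0.13747374705210125 ((403.9551086425781, 93.54547882080078), (47.112274169921875, 12.638455390930176), 85.24375915527344)
t 37.20 pos [405.2  95.7 204.8] xaxis yaw 84.95 tilt [ 0.001  0.    -1.   ] F [ 0.   0.3 -0.5] w 0.600 g 0.0 q [-0.27 -0.09 -0.07  2.04 -0.01  1.19 -0.42]
shift mm [-1.1 -1.3 65.8]
```

{"name": "jog_arm", "arguments": {"increments": [[-0.0015,-0.001,0.025,0,0,0,0.2],[-0.0015,-0.001,0.05,0,0,0,0.2],[-0.0015,-0.001,0.066,0,0,0,0.2],[-0.0015,-0.001,0.066,0,0,0,0.2],[-0.0015,-0.001,0.066,0,0,0,-1]]}}

```text
clock: 37.62
position: [0.4035, 0.0941, 0.1381]
ee_rot: [0.738, 0.675, -0.001, -0.0]
ft_force: [0.5, -0.1, -0.1]
grip_width: 0.474
grasp_force: 0.0
```

{"name": "jog_arm", "arguments": {"increments": [[0,0,0,0,0,0,-1],[0,0,0,0,0,0,-1],[0,0,0,0,0,0,-1],[0,0,0,0,0,0,-1],[0,0,0,0,0,0,-1]]}}

```text
clock: 38.03
position: [0.4039, 0.0947, 0.1397]
ee_rot: [0.737, 0.676, 0.001, 0.0]
ft_force: [-3.0, -0.5, 5.2]
grip_width: 0.138
grasp_force: 58.7
```

{"name": "jog_arm", "arguments": {"increments": [[0,0,0,0,0,0.08,-1],[0,0,0,0,0,0.18,-1],[0,0,0,0,0,0.28,-1],[0,0,0,0,0,0.38,-1],[0,0,0,0,0,0.48,-1]]}}

```text
clock: 38.45
position: [0.4045, 0.0945, 0.1398]
ee_rot: [0.878, 0.479, 0.001, 0.001]
ft_force: [2.2, -2.1, 1.8]
grip_width: 0.139
grasp_force: 58.4
```

{"name": "jog_arm", "arguments": {"increments": [[0,0,0,0,0,0.1,-1],[0,0,0,0,0,0.2,-1],[0,0,0,0,0,0.3,-1],[0,0,0,0,0,0.4,-1],[0,0,0,0,0,0.5,-1]]}}

```text
clock: 38.87
position: [0.4049, 0.094, 0.1398]
ee_rot: [0.969, 0.247, 0.002, 0.0]
ft_force: [4.4, -3.5, 0.1]
grip_width: 0.14
grasp_force: 58.4
```

{"name": "jog_arm", "arguments": {"increments": [[0,0,0,0,0,0.1,-1],[0,0,0,0,0,0.2,-1],[0,0,0,0,0,0.3,-1],[0,0,0,0,0,0.4,-1],[0,0,0,0,0,0.5,-1]]}}

```text
clock: 39.28
position: [0.405, 0.0934, 0.1398]
ee_rot: [1.0, -0.001, 0.002, 0.0]
ft_force: [3.8, -7.1, 0.9]
grip_width: 0.139
grasp_force: 58.5
```

```bash
python3 - <<'E'
from h import *
o,_=st();print(o['torque'])
E
```

```text
t 39.28 pos [405.   93.4 139.8] xaxis yaw -0.13 tilt [ 0.004 -0.001 -1.   ] F [ 3.8 -7.1  0.9] w 0.139 g 58.5 q [-0.26 -0.02 -0.08  2.12  0.    1.03 -1.91]
[-1.59145082 -0.95718983  0.04386026]
```

{"name": "jog_arm", "arguments": {"increments": [[0,0,0,0,0,0.03,-1],[0,0,0,0,0,0.05,-1],[0,0,0,0,0,0.06,-1],[0,0,0,0,0,0.07,-1],[0,0,0,0,0,0.07,-1]]}}

```text
clock: 39.7
position: [0.405, 0.0933, 0.1398]
ee_rot: [0.999, -0.033, 0.002, 0.001]
ft_force: [4.4, -8.0, 0.9]
grip_width: 0.137
grasp_force: 61.7
```

```bash
python3 - <<'E'
from h import *
o,_=st();print(o['torque'])
E
```

```text
t 39.70 pos [405.   93.3 139.8] xaxis yaw -3.78 tilt [ 0.004 -0.002 -1.   ] F [ 4.4 -8.   0.9] w 0.137 g 61.7 q [-0.26 -0.02 -0.08  2.12  0.    1.03 -1.98]
[-1.63315919 -0.89551024  1.17529448]
```

At the stop (the z torque rose to 1.2 N·m). I'll release, move clear and verify.

{"name": "jog_arm", "arguments": {"increments": [[0,0,0,0,0,0,0.2],[0,0,0,0,0,0,0.2],[0,0,0,0,0,0,0.2],[0,0,-0.03,0,0,0,0.2],[0,0,-0.065,0,0,0,0.2]]}}

```text
clock: 40.12
position: [0.4017, 0.0942, 0.2026]
ee_rot: [0.999, -0.033, -0.002, 0.001]
ft_force: [1.0, -0.3, -0.0]
grip_width: 0.599
grasp_force: 0.0
```

{"name": "jog_arm", "arguments": {"increments": [[0,0,-0.04,0,0,0,0.2],[0.02,0.03,-0.08,0,0,0,0.2],[0.03,0.06,-0.09,0,0,0,0.2],[0.04,0.09,-0.09,0,0,0,0.2],[0.05,0.12,-0.09,0,0,0,0.2]]}}

```text
clock: 40.53
position: [0.4461, -0.0302, 0.2953]
ee_rot: [0.999, -0.033, 0.002, -0.0]
ft_force: [1.4, 0.6, -0.9]
grip_width: 0.6
grasp_force: 0.0
```

{"name": "jog_arm", "arguments": {"increments": [[0,0.04,0,0,0,0,0.2],[0,0.08,0,0,0,0,0.2],[0,0.12,0,0,0,0,0.2],[0,0.12,0,0,0,0,0.2],[0,0.12,0,0,0,0,0.2]]}}

```text
clock: 40.95
position: [0.4368, -0.1502, 0.2936]
ee_rot: [0.999, -0.035, 0.0, -0.0]
ft_force: [0.2, 0.6, 0.1]
grip_width: 0.6
grasp_force: 0.0
```

```bash
python3 - <<'E'
from h import *
st();a=snap('scene');b=snap('side')
for c in(a,b):
  P=cloud(c);xy=(P[...,:2]-[.531,.0585])*1e3
  for X,Y in((.6577,.024),(.4039,.094)):
    k=(abs(P[...,0]-X)<.04)&(abs(P[...,1]-Y)<.04)&(P[...,2]>.132)&(P[...,2]<.142)&(c['color'].max(-1)<80)
    if k.sum()>15: print(k.sum(),cv2.minAreaRect((P[k][:,:2]*1e3).astype(np.float32)))
  for X,Y in((80,-60),(-80,60),(60,50),(-60,-60)):
    k=(abs(xy[...,0]-X)<8)&(abs(xy[...,1]-Y)<8);print((X,Y),np.round(np.median(P[...,2][k])*1e3,1),end=' ')
  print();holders(c)
im=np.hstack([cv2.resize(a['color'][80:290,80:420],(480,300)),cv2.resize(b['color'][100:350,150:330],(300,300))])
cv2.imwrite('pics/m.png',im[:,:,::-1])
E
```

```text
t 40.95 pos [ 436.8 -150.2  293.6] xaxis yaw -4.04 tilt [ 0.  0. -1.] F [0.2 0.6 0.1] w 0.600 g 0.0 q [-0.02 -0.06  0.24  1.82  0.01  1.38 -1.42]
57 ((658.2968139648438, 26.187707901000977), (49.22417068481445, 11.908869743347168), 0.5787337422370911)
42 ((406.3761291503906, 94.68330383300781), (44.993125915527344, 12.240159034729004), 3.8556110858917236)
(80, -60) 93.6 (-80, 60) 93.3 (60, 50) 92.7 (-60, -60) 92.5 
[101. 186.] [138. 125.  99.] z [0.01  0.014] ((581.3711547851562, -482.7481994628906), (27.067319869995117, 109.3125), 88.16455078125)
39 ((654.5606079101562, 25.17478370666504), (13.518999099731445, 42.092002868652344), 88.53128051757812)
49 ((402.841796875, 95.70347595214844), (14.069709777832031, 44.84619903564453), 88.06761932373047)
(80, -60) 93.5 (-80, 60) 94.0 (60, 50) 93.3 (-60, -60) 92.6 
[269. 133.] [171. 149. 110.] z [0.011 0.014] ((579.2120971679688, -480.2798767089844), (25.590347290039062, 106.29238891601562), 83.29322052001953)
```

View pics/m.png

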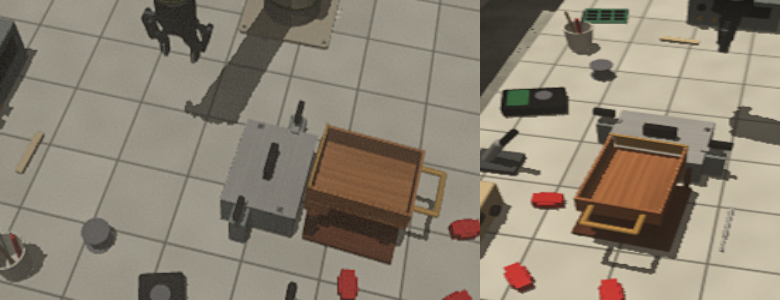

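The scene crop shows the cover seated on the box at (268,170), both clamp grips turned along x at (300,115) and (238,210), the tray level and no holders left on the tiles. I'll take one closer wrist check of the clamp angles.

{"name": "jog_arm", "arguments": {"increments": [[0.02,-0.04,0,0,0,0,0.2],[0.04,-0.08,0,0,0,0,0.2],[0.06,-0.12,0,0,0,0,0.2],[0.06,-0.12,0,0,0,0,0.2],[0.06,-0.12,0,0,0,0,0.2]]}}

```text
clock: 41.47
position: [0.506, -0.0268, 0.2929]
ee_rot: [1.0, -0.029, -0.0, -0.001]
ft_force: [-0.2, -0.6, 1.0]
grip_width: 0.599
grasp_force: 0.0
```

```bash
python3 - <<'E'
from h import *
st();c=snap('wrist')
P=cloud(c)
for X,Y in((.6577,.024),(.4039,.094),(.531,.0585)):
    k=(abs(P[...,0]-X)<.05)&(abs(P[...,1]-Y)<.04)&(P[...,2]>.13)&(P[...,2]<.142)&(c['color'].max(-1)<80)
    if k.sum()>15: print(k.sum(),cv2.minAreaRect((P[k][:,:2]*1e3).astype(np.float32)))
E
```

```text
t 41.47 pos [506.  -26.8 292.9] xaxis yaw -3.29 tilt [-0.001  0.001 -1.   ] F [-0.2 -0.6  1. ] w 0.599 g 0.0 q [-0.15  0.05  0.11  1.72 -0.01  1.38 -1.66]
316 ((638.9061279296875, 23.933603286743164), (12.772347450256348, 10.940526008605957), 88.23611450195312)
492 ((407.3974304199219, 91.92005920410156), (11.847084999084473, 42.28802490234375), 87.06732940673828)
1558 ((531.9532470703125, 59.52241516113281), (15.421347618103027, 69.2788314819336), 88.21939849853516)
```

```bash
python3 -c "
from h import *
print(workorder.hand_in())"
```

```text
the job is handed in; nothing more can be done
None
```

The job is handed in at about 41 s of the 210 s limit: three transformers and both blue battery holders are in the box, the tray is back down level, and the cover is seated over both pins with both clamps turned to their end stops. The keycap, scribe, solder spool and red look-alikes were left untouched.

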